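# Dry cabinet service and put-away

## Task

Service the dry cabinet and put the delivery away in it: slide its flush grey hatch open (it has no handle, so press on it and drag it), take the spent pink desiccant cartridge out and leave it in the black tray, put the fresh blue cartridge into the well in its place and slide the hatch fully shut again. Pull the blue drawer open, lay every small brown carton from the bench flat on its floor and push the drawer fully shut. Leave the tape roll, the blue bottle and the brown jar where they are.

Things in the scene. Friction and masses are not known exactly. Their poses are not given: they have to be found in the camera images.
- hatch (a joint): travel of the flush grey hatch panel, m: 0 = fully shut over the desiccant well, 0.125 = fully open. It slides in a shallow channel in the cabinet's top towards the cabinet's -y side (over the drawer bay) as it opens; it stays where left and takes 1.5 N to move
- hatch_top (a point): centre of the top face of the hatch panel; moves with it. Panel 128 (x) x 130 (y) x 7.5 mm, grey plastic, no handle, its top flush with the white cabinet top 125 mm above the bench. Axes are the cabinet's: x from its front (the robot's side) to its back, y to its left, z up. The panel opens along -y
- well_floor (a point): centre of the floor of the desiccant well under the shut hatch, 60 mm above the bench and 65 mm below the cabinet top. The well is 116 (x) x 118 (y) mm; axes as the cabinet's. The cabinet is a fixed white steel box 240 (x) x 400 (y) x 125 mm whose front face is 72 mm to -x and whose left side is 75 mm to +y of this point
- drawer (a joint): travel of the blue-fronted drawer, m: 0 = shut, 0.14 = fully open; it opens towards the cabinet's -x, stays where left and takes 1.2 N to move
- handle (a point): middle of the straight drawer handle, a steel bar 10 mm thick and 110 mm long along the cabinet's y, 90 mm above the bench, its axis 42 mm in front of the drawer front (37 mm free gap behind the bar); moves with the drawer; axes as the cabinet's. The cabinet's top is 35 mm higher and starts 42 mm behind the bar when the drawer is shut
- drawer_floor (a point): centre of the inner floor of the drawer, 24 mm above the bench; moves with the drawer; axes as the cabinet's. Inside 193 (x) x 224 (y) mm; inner face of the drawer front 96.5 mm to -x, its top edge 79 mm above this floor; side and rear walls 16 mm high, 6 mm thick. With the drawer fully open, the front 128 mm of the inside lies clear of the cabinet; the drawer bay is roofed 81 mm above this floor
- spent_c (a point): centre of the spent desiccant cartridge: white slotted plastic box 80 (x) x 48 (y) x 50 (z) mm with pink windows on top and sides, 0.18 kg; starts in the well under the shut hatch
- fresh_c (a point): centre of the fresh desiccant cartridge: the same box with blue windows; starts upright on the bench
- carton1_c (a point): centre of a small brown cardboard carton 90 (x) x 48 (y) x 50 (z) mm, 0.15 kg, tape and a white label on top, a blank yellow label on one side; starts upright on the bench, or is absent
- carton2_c (a point): the same for a second carton, if present
- carton3_c (a point): the same for a third carton, if present
- tray_floor (a point): centre of the inner floor of the fixed black return tray, 5 mm above the bench. Tray 120 (x) x 160 (y) x 25 mm outside, walls 4 mm, standing on the bench
- tape: bystander: roll of brown tape, 80 mm across, 48 mm high, lying on the rear of the cabinet top; origin at the centre of its underside
- bottle: bystander: blue bottle, 60 mm across, 160 mm high; origin at the centre of its underside
- jar: bystander: brown glass jar with a white lid, 66 mm across, 90 mm high; origin at the centre of its underside

How it is judged (in metres and radians):
On the way, in this order (a step that is already met when the one before it is completed fails the run):
1. the hatch is slid open (value of joint hatch above 0.06 m), for 0.2 s.
2. the spent cartridge lies in the tray and the fresh one in the well (x of spent_c in the frame of tray_floor between -0.055 and 0.055 m and y of spent_c in the frame of tray_floor between -0.075 and 0.075 m and z of spent_c in the frame of tray_floor between 0.015 and 0.045 m and x of fresh_c in the frame of well_floor between -0.048 and 0.048 m and y of fresh_c in the frame of well_floor between -0.048 and 0.048 m and z of fresh_c in the frame of well_floor between 0.015 and 0.04 m), for 0.2 s.
3. the hatch is slid shut over the fresh cartridge (x of fresh_c in the frame of well_floor between -0.048 and 0.048 m and y of fresh_c in the frame of well_floor between -0.048 and 0.048 m and z of fresh_c in the frame of well_floor between 0.015 and 0.04 m and value of joint hatch below 0.005 m), for 0.2 s.
At the end, for the whole second after the job is handed in: Hatch shut to within 5 mm and drawer shut to within 6 mm; the spent cartridge inside the tray, the fresh one in the well, every carton that is present lying on the drawer's floor; everything at rest (all of step 3 and value of joint drawer below 0.006 m and x of spent_c in the frame of tray_floor between -0.055 and 0.055 m and y of spent_c in the frame of tray_floor between -0.075 and 0.075 m and z of spent_c in the frame of tray_floor between 0.015 and 0.045 m and x of carton1_c in the frame of drawer_floor between -0.08 and 0.08 m and y of carton1_c in the frame of drawer_floor between -0.1 and 0.1 m and z of carton1_c in the frame of drawer_floor between 0.015 and 0.04 m and x of carton2_c in the frame of drawer_floor between -0.08 and 0.08 m and y of carton2_c in the frame of drawer_floor between -0.1 and 0.1 m and z of carton2_c in the frame of drawer_floor between 0.015 and 0.04 m and x of carton3_c in the frame of drawer_floor between -0.08 and 0.08 m and y of carton3_c in the frame of drawer_floor between -0.1 and 0.1 m and z of carton3_c in the frame of drawer_floor between 0.015 and 0.04 m and linear speed of each of carton1, carton2, carton3, spent, fresh below 0.02 m/s); the robot touches nothing.
It fails at once if the tape roll is moved more than 30 mm (distance of tape from where it was at the start of the episode above 0.03 m).
It fails at once if the bottle is moved more than 30 mm (distance of bottle from where it was at the start of the episode above 0.03 m).
It fails at once if the jar is moved more than 30 mm (distance of jar from where it was at the start of the episode above 0.03 m).
Of carton1, carton2, carton3 only 1 to 3 are there at a start; the rules pass over those that are not, and their reading is None.
At some moment in a run one of carton1, carton2, carton3, fresh may be knocked a few centimetres aside while the robot is not near it.
It also fails if it takes over 210 s, if anything falls off the work surface, if the arm or the gripper's body presses on something with over 40 N, if the wrist force passes 120 N, or if a joint passes its speed limit or range.

## Robot

A 7-joint arm with a two-finger parallel gripper is mounted at the origin on the work surface. World frame = base frame: x ahead of the robot, y to its left, z up, the work surface at z = 0. Lengths are in m, angles in degrees, forces in N, time in s.
With the tool pointing down it reaches from about 0.425 to 0.95 m from the base axis. Payload 4.7 kg.
Tool frame: the origin (TCP) lies at the very end of the fingers, on their centre line; the grasp point (between the pads) lies arm.tcp_to_grasp behind it (arm.tcp_to_grasp is the distance from the TCP to the grasp point, in m); x points along the fingers, y is the direction in which the jaws open and shut, and the axes are right-handed (so a half turn about x gives the same grasp; the last joint's range is limited). The gripper opens to 85 mm and grips with 20 to 120 N. Pads are 22 mm wide; open, the fingers measure 114 mm over their backs; the gripper's body (76 mm by 85 mm) begins 54 mm behind the grasp point. The pads swing forward as they close: fully open they stand 13 mm farther back than shut.
Start: joints at [-1.656, 26.849, -2.785, 87.806, 1.381, 65.374, -4.715], TCP at [0.675, 0, 0.231] pointing down, gripper open.
Joint ranges: [-148.3, 148.3], [-19.14, 114.17], [-79.39, 73.82], [5.75, 140.21], [-59.74, 239.74], [12.07, 113.84], [-152.46, 152.46]. Speed limits (degrees/s): [147.25, 147.25, 180, 180, 180, 180, 180].

## Interface

Orientations are given as a 3x3 rotation matrix whose columns are the frame's x, y, z axes.
In Python, from plant import arm gives the robot as it stands.
- The arm moves only by the shell command python3 -m crank 'ROWS'. ROWS is JSON, a list of rows, each an object with "twist": the turn, a rotation vector about the tool's x, y, z in rad, a list of three; "dp": the shift along the tool's x, y, z in m, a list of three; "gripper": the gripper's target within -1 to 1 (fully open at 1, half-way at 0, shut at -1). In form: [{"twist": [ax, ay, az], "dp": [dx, dy, dz], "gripper": gripper}, ...]. A call has 1 to 5 rows; each row is the pose to reach, as a shift and turn from the pose commanded when the call began, along the tool's axes at that moment; what a row does not reach only later rows make up. A row lasts 1/12 s, in which the tool goes at most 41.7 mm and 7.16 degrees, less where a joint would pass 70% of its speed; a pose out of reach is approached as far as the arm can. A call with a gripper value outside its range is refused whole. The fingers move at their own pace and stop on an object; the grip force is fixed at half the most. Time passes only in rows, so rows that repeat a pose let the fingers close. It gives the time, the measured TCP pose, the force and the opening at its end, in the units of the state.
- arm.sense(): the state, without advancing time (a new reading comes with each control period).
- arm.grab_frame(name): name is "scene" or "side" or "wrist"; returns (picture, depth): 420x560x3 uint8, red, green, blue; 420x560 float32, m along the optical axis (not along the pixel's ray), 0 where there is no reading.
- arm.calibration(name): a dict with "camera_matrix" (3x3 intrinsics, pixels), "R" (3x3) and "t" (3): a world point X has camera coordinates R X + t. Camera axes: x right, y down, z forward; pixel columns grow to the right and rows downward; lengths in m; the calibration is good to about 2 mm. A picture is of the moment at which its call begins: read the wrist's pose just before it. calibration takes no time and is no camera call; for the wrist camera it gives the pose at the moment of the call.
- arm.job_done(): hands the job in, once; it reports no verdict.
Trained networks look in the newest picture that a camera, given by its name, has taken for a name from the list of things; names that differ only in an ending like _2 or _b are one class to them, and where a whole thing is asked for, a point or a joint stands for the part that bears it (a point fixed in the world has none). Each returns a list of dicts, best first, with "conf" (0 to 1); they miss things now and then, are a little off and sometimes report something else, mostly with a low value. They report only what shows in the picture. A call takes as long as a camera call.
- arm.regions_of(name, camera): "region" (420x560 bool, what is visible of it) and "centre" ([column, row] in pixels, amid what is visible of it).
The state is a dict: "clock": time; "qpos": joint angles; "qvel": joint speeds; "joint_torque": joint torques, N m; "position": TCP position; "eef_rot": TCP orientation; "force": force on the tool from outside, world axes, zero at the start; "moment": the same for the moment, N m; "opening": opening from 0.0 (shut) to 1.0 (fully open).
Only numpy, scipy, OpenCV 4.12 (cv2) and the standard library are available. Lean on these libraries where they do the work, as an engineer would, in place of code of your own. Each camera call takes 0.05 s, during which the arm holds its last target.

## Working session

There is one attempt and no reset: what is moved stays moved. The work goes in short steps, Python scripts to look and compute and a shell command to move; the robot and the scene stay as the last step left them, time stands still between calls to the robot, and variables do not carry over. Pictures are saved under pics/ and viewed, and the job is handed in when it is done.

```bash
ls; mkdir -p pics; cat > h.py <<'E'
import numpy as np, cv2
from plant import arm
def snap(cam,fn):
    c=arm.calibration(cam); rgb,d=arm.grab_frame(cam)
    cv2.imwrite('pics/'+fn+'.png',cv2.cvtColor(rgb,cv2.COLOR_RGB2BGR)); return rgb,d,c
def cloud(d,c):
    K=np.array(c['camera_matrix']);R=np.array(c['R']);t=np.array(c['t'])
    v,u=np.mgrid[:d.shape[0],:d.shape[1]]
    P=np.stack([(u-K[0,2])/K[0,0]*d,(v-K[1,2])/K[1,1]*d,d],-1)
    W=(P-t)@R
    W[d<=0]=np.nan
    return W
def st():
    s=arm.sense(); print('t',round(s['clock'],2),'pos',np.round(s['position'],4),'F',np.round(s['force'],1),'op',round(s['opening'],3),'q',np.round(s['qpos'],1)); print(np.round(s['eef_rot'],3).tolist()); return s
E
python3 - <<'E'
from h import *
st(); print(arm.tcp_to_grasp)
for cam in ['scene','side','wrist']:
    rgb,d,c=snap(cam,cam+'0'); W=cloud(d,c); np.savez('/tmp/'+cam+'0.npz',rgb=rgb,W=W,d=d)
    print(cam,np.round(-np.array(c['R']).T@c['t'],3))
E
```

```text
pics
t 0.0 pos [0.6744 0.     0.2302] F [-0.2  0.5 -0.3] op 1.001 q [-1.7 26.9 -2.8 87.9  1.4 65.4 -4.7]
[[-0.002, 1.0, 0.0], [-0.0, 0.0, -1.0], [-1.0, -0.002, 0.0]]
0.0187
scene [ 1.41  -0.053  0.69 ]
side [ 0.345 -0.875  0.742]
wrist [0.676 0.072 0.372]
```

View pics/scene0.png

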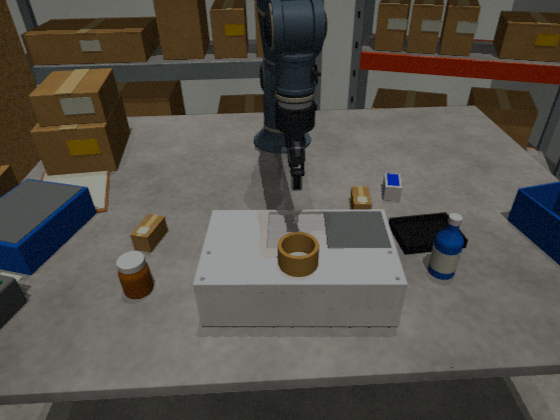

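View pics/side0.png

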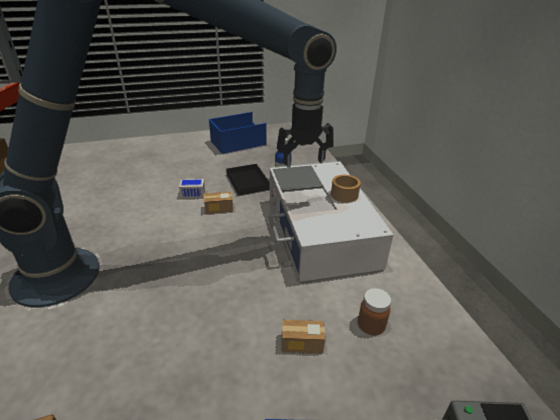

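View pics/wrist0.png

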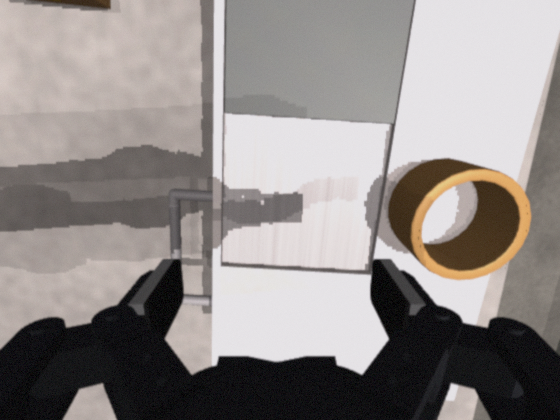

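The views show the cabinet ahead with its grey hatch on the +y side. The tape roll is on the cabinet's rear. Two cartons are visible: scene (149,232) and scene (361,197), which are also side (304,336) and side (218,203). The fresh cartridge is at scene (393,187), the tray at (428,233), the bottle at (447,247) and the jar at (135,275). Next I'll measure them.

```bash
python3 - <<'E'
from h import *
names=['fresh_c','carton1_c','hatch','handle','tray_floor','bottle','jar','tape','spent_c']
res={}
for cam in ['scene','side']:
    z=np.load('/tmp/%s0.npz'%cam); W=z['W']
    for n in names:
        for r in arm.regions_of(n,cam):
            m=r['region']; P=W[m]; P=P[~np.isnan(P[:,0])]
            if r['conf']<0.3 or len(P)<20: continue
            zt=np.percentile(P[:,2],97); top=P[P[:,2]>zt-0.006]
            rect=cv2.minAreaRect((top[:,:2]*1000).astype(np.float32))
            print(cam,n,round(r['conf'],2),np.round(r['centre']),len(P),'ztop',round(zt,3),'topmean',np.round(top.mean(0),3),'rect',np.round(rect[0]),np.round(rect[1]),round(rect[2],1))
E
```

```text
scene fresh_c 0.8 [391. 187.] 512 ztop 0.052 topmean [0.392 0.306 0.05 ] rect [389. 307.] [48. 83.] 77.3
scene fresh_c 0.44 [299. 256.] 1521 ztop 0.173 topmean [ 0.81  -0.003  0.172] rect [806.  -4.] [78. 77.] 22.1
scene fresh_c 0.38 [362. 201.] 468 ztop 0.052 topmean [0.465 0.198 0.05 ] rect [526. 188.] [ 53. 226.] 79.9
scene carton1_c 0.65 [148. 232.] 988 ztop 0.051 topmean [ 0.563 -0.366  0.05 ] rect [ 560. -365.] [49. 92.] 72.5
scene hatch 0.69 [356. 228.] 2193 ztop 0.126 topmean [0.707 0.13  0.125] rect [703. 131.] [132. 135.] 86.9
scene tray_floor 0.96 [419. 232.] 1742 ztop 0.025 topmean [0.586 0.321 0.024] rect [622. 313.] [183. 229.] 4.1
scene tray_floor 0.54 [299. 257.] 1574 ztop 0.173 topmean [ 0.808 -0.004  0.172] rect [805.  -4.] [77. 79.] 86.4
scene tray_floor 0.35 [394. 188.] 505 ztop 0.052 topmean [0.392 0.306 0.05 ] rect [389. 307.] [48. 83.] 77.3
scene bottle 0.94 [448. 250.] 1570 ztop 0.159 topmean [0.723 0.337 0.159] rect [722. 338.] [27. 26.] 2.1
scene bottle 0.35 [149. 235.] 992 ztop 0.051 topmean [ 0.564 -0.365  0.05 ] rect [ 560. -366.] [51. 91.] 72.5
scene jar
[... 475 characters left out ...]
ean [ 0.558 -0.368  0.049] rect [ 559. -366.] [51. 89.] 72.6
side hatch 0.61 [299. 181.] 942 ztop 0.126 topmean [0.702 0.124 0.124] rect [703. 127.] [134. 132.] 85.3
side handle 0.69 [285. 236.] 787 ztop 0.104 topmean [ 0.618 -0.072  0.103] rect [619. -68.] [218.   2.] 86.4
side tray_floor 0.64 [247. 179.] 965 ztop 0.025 topmean [0.587 0.334 0.022] rect [590. 345.] [122. 170.] 6.6
side bottle 0.48 [280. 157.] 142 ztop 0.153 topmean [0.714 0.289 0.169] rect [666. 159.] [363.   7.] 70.0
side jar 0.98 [375. 313.] 1248 ztop 0.09 topmean [ 0.73  -0.36   0.088] rect [ 731. -359.] [56. 57.] 75.1
side tape 0.71 [346. 188.] 690 ztop 0.173 topmean [ 0.8   -0.007  0.171] rect [802.  -7.] [77. 75.] 78.9
```

```bash
python3 - <<'E'
from h import *
# ortho map 2mm: x 0.3..0.95, y -0.5..0.5 ; image up=+x, left=+y
H=np.full((325,500),-1.0);C=np.zeros((325,500,3),np.uint8)
for cam in ['side','scene','wrist']:
    z=np.load('/tmp/%s0.npz'%cam); W=z['W'];rgb=z['rgb']
    P=W.reshape(-1,3);c=rgb.reshape(-1,3)
    ok=~np.isnan(P[:,0])&(P[:,2]<0.19)
    P=P[ok];c=c[ok]
    r=((0.95-P[:,0])/0.002).astype(int);k=((0.5-P[:,1])/0.002).astype(int)
    o=(r>=0)&(r<325)&(k>=0)&(k<500)
    for i,j,p,cc in zip(r[o],k[o],P[o],c[o]):
        if p[2]>H[i,j]-0.001: H[i,j]=p[2];C[i,j]=cc[::-1]
hm=cv2.applyColorMap(np.uint8(np.clip(H/0.18,0,1)*255),cv2.COLORMAP_JET); hm[H<-.5]=0
cv2.imwrite('pics/ortho.png',np.vstack([C[:300],hm[:300]]))
np.savez('/tmp/ortho.npz',H=H)
def rect(m,n):
    P=[]
    for cam in ['side','scene']:
        W=np.load('/tmp/%s0.npz'%cam)['W'].reshape(-1,3); W=W[~np.isnan(W[:,0])]
        Q=W[m(W)]; r=cv2.minAreaRect((Q[:,:2]*1000).astype(np.float32)); print(n,cam,len(Q),[np.round(x,1) for x in r])
rect(lambda W:(abs(W[:,0]-.46)<.08)&(abs(W[:,1]-.2)<.06)&(abs(W[:,2]-.05)<.006),'carton2')
rect(lambda W:(abs(W[:,0]-.389)<.06)&(abs(W[:,1]-.307)<.06)&(abs(W[:,2]-.05)<.006),'fresh')
rect(lambda W:(abs(W[:,0]-.56)<.07)&(abs(W[:,1]+.366)<.07)&(abs(W[:,2]-.05)<.006),'carton1')
rect(lambda W:(W[:,0]<.67)&(W[:,0]>.48)&(W[:,1]>.23)&(W[:,1]<.45)&(abs(W[:,2]-.022)<.008),'tray')
rect(lambda W:(abs(W[:,0]-.75)<.25)&(abs(W[:,1])<.28)&(abs(W[:,2]-.125)<.004),'cab')
rect(lambda W:(abs(W[:,0]-.58)<.04)&(abs(W[:,1]+.07)<.14)&(abs(W[:,2]-.09)<.008),'handle')
E
```

```text
carton2 side 263 [array([461.7, 196.4]), array([54.6, 89.6]), np.float64(84.5)]
carton2 scene 348 [array([460.5, 199.3]), array([48.5, 96.4]), np.float64(84.6)]
fresh side 191 [array([388.3, 305.8]), array([50.6, 78.7]), np.float64(79.2)]
fresh scene 261 [array([389. , 307.2]), array([47.9, 83.9]), np.float64(77.3)]
carton1 side 817 [array([ 559.1, -366.4]), array([50.9, 89.1]), np.float64(72.6)]
carton1 scene 464 [array([ 559.5, -366.2]), array([50.7, 91.9]), np.float64(72.5)]
tray side 276 [array([590.9, 344.5]), array([123.6, 171.9]), np.float64(6.4)]
tray scene 513 [array([589.4, 345.3]), array([126.2, 162. ]), np.float64(5.4)]
cab side 4884 [array([743.2,   1.7]), array([405. , 242.3]), np.float64(86.4)]
cab scene 11729 [array([742.7,   2.9]), array([400.8, 245.9]), np.float64(86.6)]
handle side 292 [array([594.3, -95. ]), array([193.4,  50.7]), np.float64(89.6)]
handle scene 44 [array([575.4, -55.2]), array([108.3,   6.5]), np.float64(85.4)]
```

View pics/ortho.png

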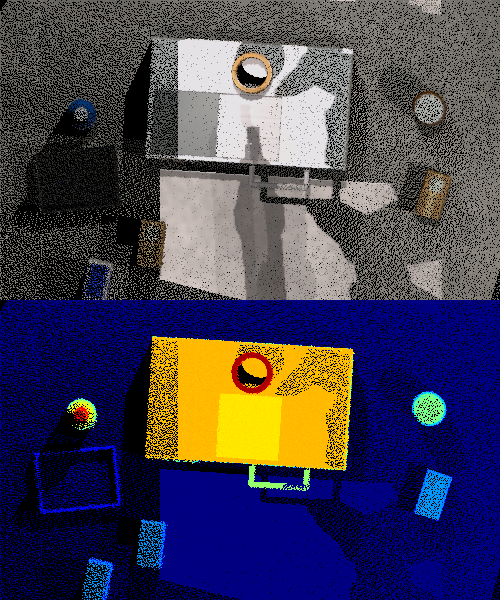

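The ortho map at (216,430) shows the hatch, and its fit gives cabinet yaw −3.5° and well at (0.703, 0.130). Tray at (0.590, 0.345), fresh at (0.389, 0.306), carton A at (0.559, −0.366) and carton B at (0.461, 0.198). These sizes agree with the given ones. There are two cartons. I'll start with the hatch.

```bash
python3 -m crank '[{"twist":[0,0,0],"dp":[0.02,0.005,-0.035],"gripper":-1},{"twist":[0,0,0],"dp":[0.04,0.01,-0.07],"gripper":-1},{"twist":[0,0,0],"dp":[0.06,0.014,-0.105],"gripper":-1},{"twist":[0,0,0],"dp":[0.08,0.018,-0.14],"gripper":-1},{"twist":[0,0,0],"dp":[0.08,0.018,-0.14],"gripper":-1}]'
python3 -m crank '[{"twist":[0,0,0],"dp":[0.005,0,0],"gripper":-1},{"twist":[0,0,0],"dp":[0.01,0,0],"gripper":-1},{"twist":[0,0,0],"dp":[0.015,0,0],"gripper":-1},{"twist":[0,0,0],"dp":[0.015,0,0],"gripper":-1}]'
python3 -c "
from h import *
st()"
```

```text
clock: 1.47
position: [0.6893, 0.1512, 0.1463]
eef_rot: [[-0.008, 1.0, 0.012], [0.006, 0.012, -1.0], [-1.0, -0.008, -0.006]]
force: [-1.2, 1.8, -0.9]
opening: 0.302
clock: 1.8
position: [0.6929, 0.1375, 0.1356]
eef_rot: [[-0.001, 1.0, -0.003], [-0.001, -0.003, -1.0], [-1.0, -0.001, 0.001]]
force: [-0.1, 0.2, 0.0]
opening: 0.001
t 1.8 pos [0.6929 0.1375 0.1356] F [-0.1  0.2  0. ] op 0.001 q [-12.1  34.5  -3.9  88.2   2.7  57.4 -16.9]
[[-0.001, 1.0, -0.003], [-0.001, -0.003, -1.0], [-1.0, -0.001, 0.001]]
```

```bash
python3 -m crank '[{"twist":[0,0,0],"dp":[0.003,0,0],"gripper":-1},{"twist":[0,0,0],"dp":[0.006,0,0],"gripper":-1},{"twist":[0,0,0],"dp":[0.009,0,0],"gripper":-1},{"twist":[0,0,0],"dp":[0.012,0,0],"gripper":-1},{"twist":[0,0,0],"dp":[0.012,0,0],"gripper":-1}]'
```

```text
clock: 2.22
position: [0.6934, 0.1398, 0.1252]
eef_rot: [[0.001, 1.0, -0.0], [0.0, -0.0, -1.0], [-1.0, 0.001, -0.0]]
force: [-1.8, -1.4, 4.8]
opening: -0.0
```

Contact at z = 0.125. Next, press a little harder and drag.

```bash
python3 -m crank '[{"twist":[0,0,0],"dp":[0.002,0,0],"gripper":-1},{"twist":[0,0,0],"dp":[0.003,0,0.005],"gripper":-1},{"twist":[0,0,0],"dp":[0.003,-0.001,0.015],"gripper":-1},{"twist":[0,0,0],"dp":[0.003,-0.0015,0.025],"gripper":-1},{"twist":[0,0,0],"dp":[0.003,-0.002,0.035],"gripper":-1}]'
```

```text
clock: 2.63
position: [0.6914, 0.1076, 0.125]
eef_rot: [[0.002, 1.0, 0.002], [0.004, 0.002, -1.0], [-1.0, 0.002, -0.004]]
force: [-6.6, 2.2, 14.9]
opening: -0.001
```

```bash
python3 - <<'E'
from h import *
snap('scene','s1'); snap('wrist','w1')
E
```

```text
(no output)
```

View pics/s1.png

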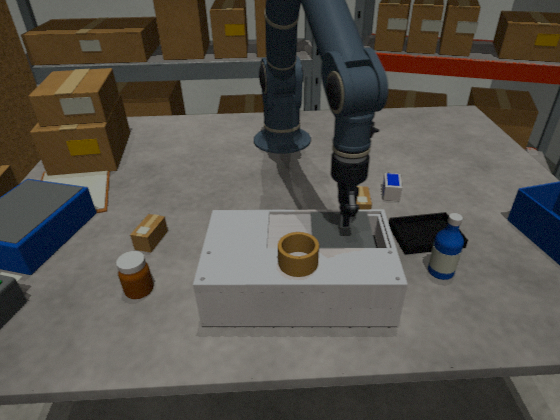

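The hatch is sliding: a gap shows at (382,232). I'll keep dragging.

```bash
python3 -m crank '[{"twist":[0,0,0],"dp":[0,-0.001,0.012],"gripper":-1},{"twist":[0,0,0],"dp":[0,-0.0015,0.024],"gripper":-1},{"twist":[0,0,0],"dp":[0,-0.002,0.036],"gripper":-1},{"twist":[0,0,0],"dp":[0,-0.003,0.048],"gripper":-1},{"twist":[0,0,0],"dp":[0,-0.004,0.06],"gripper":-1}]'
python3 -m crank '[{"twist":[0,0,0],"dp":[0,-0.001,0.01],"gripper":-1},{"twist":[0,0,0],"dp":[0,-0.0015,0.02],"gripper":-1},{"twist":[0,0,0],"dp":[0,-0.002,0.03],"gripper":-1},{"twist":[0,0,0],"dp":[0,-0.002,0.035],"gripper":-1},{"twist":[0,0,0],"dp":[0,-0.002,0.035],"gripper":-1}]'
python3 -m crank '[{"twist":[0,0,0],"dp":[-0.04,0,0],"gripper":-1},{"twist":[0,0,0],"dp":[-0.08,0,0],"gripper":-1},{"twist":[0,0,0],"dp":[-0.12,0,0],"gripper":-1},{"twist":[0,0,0],"dp":[-0.14,0,0],"gripper":-0.2},{"twist":[0,0,0],"dp":[-0.14,0,0],"gripper":-0.2}]'
python3 - <<'E'
from h import *
for cam in ['scene','wrist']:
    rgb,d,c=snap(cam,cam+'2'); np.savez('/tmp/%s2.npz'%cam,rgb=rgb,W=cloud(d,c))
E
```

```text
clock: 3.15
position: [0.6876, 0.0469, 0.1251]
eef_rot: [[0.003, 1.0, 0.001], [0.003, 0.001, -1.0], [-1.0, 0.003, -0.003]]
force: [-4.6, 2.9, 14.5]
opening: -0.002
clock: 3.57
position: [0.6863, 0.0123, 0.1251]
eef_rot: [[0.004, 1.0, 0.0], [0.004, 0.0, -1.0], [-1.0, 0.004, -0.004]]
force: [-3.9, 2.2, 14.7]
opening: -0.001
clock: 3.98
position: [0.6881, 0.0103, 0.2683]
eef_rot: [[0.012, 1.0, -0.0], [0.001, -0.0, -1.0], [-1.0, 0.012, -0.001]]
force: [0.4, 0.4, 0.1]
opening: 0.274
```

View pics/scene2.png

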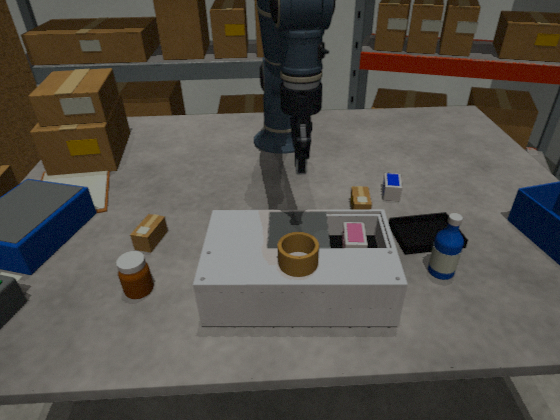

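View pics/wrist2.png

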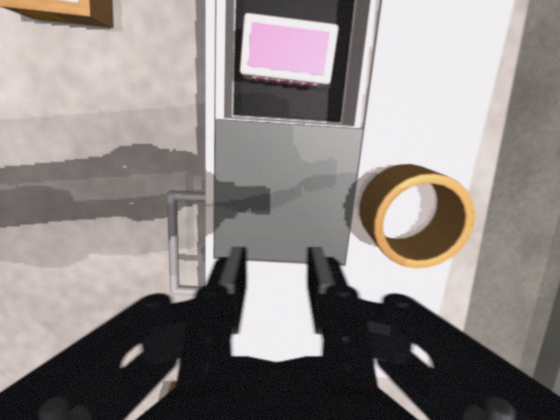

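The hatch is fully open. The spent cartridge shows at wrist (290,48) with its long axis roughly along x.

```bash
python3 - <<'E'
from h import *
z=None
for cam in ['scene','wrist']:
    z=np.load('/tmp/%s2.npz'%cam);W=z['W'];rgb=z['rgb']
    ok=(abs(W[...,0]-.70)<.07)&(abs(W[...,1]-.13)<.065)&(abs(W[...,2]-.11)<.006)
    Q=W[ok]; r=cv2.minAreaRect((Q[:,:2]*1000).astype(np.float32)); print(cam,len(Q),r,Q[:,2].mean())
    f=rgb.astype(int); pk=(f[...,0]-f[...,1]>40)&(abs(W[...,0]-.70)<.07)&(abs(W[...,1]-.13)<.065)&(W[...,2]>.104)
    Q=W[pk]; r=cv2.minAreaRect((Q[:,:2]*1000).astype(np.float32)); print(' pink',len(Q),r)
    ok=(abs(W[...,0]-.70)<.08)&(abs(W[...,1]-.12)<.09)&(abs(W[...,2]-.06)<.01)
    Q=W[ok]; print(len(Q)); 
    if len(Q): print(' floor',Q.min(0),Q.max(0))
E
```

```text
scene 839 ((696.1045532226562, 135.2119140625), (122.65200805664062, 121.0831527709961), 87.4952621459961) 0.11019848891877802
 pink 279 ((697.208984375, 130.51828002929688), (32.57858657836914, 68.05127716064453), 83.03887176513672)
388
 floor [0.63780337 0.08151165 0.05720189] [0.70137069 0.19320581 0.06975666]
wrist 7084 ((703.53857421875, 121.02533721923828), (102.48194122314453, 130.7720184326172), 86.72410583496094) 0.11028572124629812
 pink 3173 ((697.9443359375, 130.86769104003906), (33.808223724365234, 64.71633911132812), 83.13480377197266)
8420
 floor [0.64258135 0.06785394 0.05701209] [0.76587878 0.1821026  0.06997465]
```

```bash
python3 -m crank '[{"twist":[-0.12,0,0],"dp":[0,0,-0.024],"gripper":-0.2},{"twist":[-0.24,0,0],"dp":[0,0,-0.048],"gripper":-0.2},{"twist":[-0.36,0,0],"dp":[0,0.005,-0.072],"gripper":-0.2},{"twist":[-0.48,0,0],"dp":[0,0.01,-0.096],"gripper":0},{"twist":[-0.6,0,0],"dp":[0,0.01,-0.12],"gripper":0.2}]'
python3 -m crank '[{"twist":[-0.12,0,0],"dp":[0,0,0],"gripper":0.4},{"twist":[-0.24,0,0],"dp":[0,0,0],"gripper":0.4},{"twist":[-0.36,0,0],"dp":[0,0,0],"gripper":0.4},{"twist":[-0.48,0,0],"dp":[0,0,0],"gripper":0.4},{"twist":[-0.6,0,0],"dp":[0,0,0],"gripper":0.4}]'
python3 -m crank '[{"twist":[-0.12,0,0],"dp":[0,0,0],"gripper":0.4},{"twist":[-0.24,0,0],"dp":[0,0,0],"gripper":0.4},{"twist":[-0.25,0,0],"dp":[0,0,0],"gripper":0.4},{"twist":[-0.25,0,0],"dp":[0,0,0],"gripper":0.4}]'
cat >> h.py <<'E'
def go(x,y,z,jaw):
    s=arm.sense(); R=np.array(s['eef_rot']); d=np.array([x,y,z])-s['position']
    cur=np.degrees(np.arctan2(R[1,1],R[0,1])); print('jaw now',round(cur,2),'twist x',round(np.radians(cur-jaw),3),'dp',np.round(R.T@d,4), 'op',round(s['opening'],3),'F',np.round(s['force'],1),'q7',round(s['qpos'][6]),'t',round(s['clock'],1))
E
python3 -c "
from h import *
go(.6977,.1307,.15,83)"
```

```text
clock: 4.5
position: [0.6946, 0.1307, 0.2585]
eef_rot: [[-0.004, 0.822, 0.569], [-0.001, 0.569, -0.822], [-1.0, -0.003, -0.001]]
force: [0.2, 0.1, -0.7]
opening: 0.594
clock: 4.92
position: [0.694, 0.1299, 0.2585]
eef_rot: [[-0.004, 0.356, 0.934], [-0.001, 0.934, -0.356], [-1.0, -0.002, -0.004]]
force: [-1.2, 0.2, 1.1]
opening: 0.701
clock: 5.25
position: [0.6943, 0.1297, 0.2592]
eef_rot: [[-0.003, 0.123, 0.992], [-0.0, 0.992, -0.123], [-1.0, -0.001, -0.003]]
force: [0.1, -0.5, 0.8]
opening: 0.703
jaw now 82.94 twist x -0.001 dp [0.1092 0.0015 0.0036] op 0.703 F [ 0.1 -0.5  0.8] q7 60 t 5.2
```

```bash
python3 -m crank '[{"twist":[0,0,0],"dp":[0.035,0.001,0.0035],"gripper":0.4},{"twist":[0,0,0],"dp":[0.07,0.001,0.0035],"gripper":0.4},{"twist":[0,0,0],"dp":[0.105,0.001,0.0035],"gripper":0.4},{"twist":[0,0,0],"dp":[0.125,0.001,0.0035],"gripper":0.4},{"twist":[0,0,0],"dp":[0.125,0.001,0.0035],"gripper":0.4}]'
python3 -m crank '[{"twist":[0,0,0],"dp":[0.015,0,0],"gripper":0.4},{"twist":[0,0,0],"dp":[0.03,0,0],"gripper":0.4},{"twist":[0,0,0],"dp":[0.045,0,0],"gripper":0.4},{"twist":[0,0,0],"dp":[0.06,0,0],"gripper":0.4},{"twist":[0,0,0],"dp":[0.06,0,0],"gripper":0.4}]'
python3 -m crank '[{"twist":[0,0,0],"dp":[0,0,0],"gripper":-0.5},{"twist":[0,0,0],"dp":[0,0,0],"gripper":-0.5},{"twist":[0,0,0],"dp":[0,0,0],"gripper":-0.5},{"twist":[0,0,0],"dp":[0,0,0],"gripper":-0.5},{"twist":[0,0,0],"dp":[0,0,0],"gripper":-0.5}]'
```

```text
clock: 5.67
position: [0.6946, 0.1292, 0.1293]
eef_rot: [[-0.012, 0.122, 0.992], [-0.003, 0.992, -0.123], [-1.0, -0.005, -0.011]]
force: [-0.5, -0.6, -0.7]
opening: 0.699
clock: 6.08
position: [0.6978, 0.1307, 0.074]
eef_rot: [[-0.003, 0.121, 0.993], [-0.0, 0.993, -0.121], [-1.0, -0.001, -0.002]]
force: [-1.0, 0.6, -0.2]
opening: 0.702
clock: 6.5
position: [0.6986, 0.1304, 0.0765]
eef_rot: [[0.0, 0.121, 0.993], [-0.0, 0.993, -0.121], [-1.0, -0.0, 0.0]]
force: [-0.0, -1.6, -1.5]
opening: 0.553
```

```bash
python3 -m crank '[{"twist":[0,0,0],"dp":[-0.02,0,0],"gripper":-0.5},{"twist":[0,0,0],"dp":[-0.05,0,0],"gripper":-0.5},{"twist":[0,0,0],"dp":[-0.08,0,0],"gripper":-0.5},{"twist":[0,0,0],"dp":[-0.11,0,0],"gripper":-0.5},{"twist":[0,0,0],"dp":[-0.13,0,0],"gripper":-0.5}]'
python3 -c "
from h import *
go(.590,.345,.2,96)"
```

```text
clock: 6.92
position: [0.6995, 0.1309, 0.21]
eef_rot: [[0.004, 0.121, 0.993], [0.001, 0.993, -0.121], [-1.0, 0.001, 0.004]]
force: [1.2, 0.3, -1.6]
opening: 0.557
jaw now 83.07 twist x -0.226 dp [ 0.0097  0.1993 -0.1346] op 0.557 F [ 1.2  0.3 -1.6] q7 59 t 6.9
```

```bash
python3 -m crank '[{"twist":[0,0,0],"dp":[0,0.03,-0.02],"gripper":-0.5},{"twist":[-0.05,0,0],"dp":[0,0.06,-0.04],"gripper":-0.5},{"twist":[-0.1,0,0],"dp":[0,0.09,-0.06],"gripper":-0.5},{"twist":[-0.15,0,0],"dp":[0,0.12,-0.08],"gripper":-0.5},{"twist":[-0.2,0,0],"dp":[0,0.15,-0.1],"gripper":-0.5}]'
python3 -m crank '[{"twist":[0,0,0],"dp":[0,0.025,-0.017],"gripper":-0.5},{"twist":[0,0,0],"dp":[0,0.05,-0.034],"gripper":-0.5},{"twist":[0,0,0],"dp":[0,0.05,-0.034],"gripper":-0.5},{"twist":[0,0,0],"dp":[0,0.05,-0.034],"gripper":-0.5}]'
python3 -c "
from h import *
go(.590,.345,.10,96)"
```

```text
clock: 7.33
position: [0.6164, 0.2927, 0.2066]
eef_rot: [[0.0, -0.081, 0.997], [-0.0, 0.997, 0.081], [-1.0, -0.0, 0.0]]
force: [0.7, -0.2, -1.6]
opening: 0.55
clock: 7.67
position: [0.5774, 0.3413, 0.2067]
eef_rot: [[-0.0, -0.084, 0.996], [0.001, 0.996, 0.084], [-1.0, 0.001, -0.0]]
force: [0.3, -1.0, -2.3]
opening: 0.556
jaw now 94.84 twist x -0.02 dp [0.1067 0.0025 0.0129] op 0.556 F [ 0.3 -1.  -2.3] q7 49 t 7.7
```

```bash
python3 -m crank '[{"twist":[0,0,0],"dp":[0.035,0.002,0.012],"gripper":-0.5},{"twist":[0,0,0],"dp":[0.07,0.002,0.012],"gripper":-0.5},{"twist":[0,0,0],"dp":[0.1,0.002,0.012],"gripper":-0.5},{"twist":[0,0,0],"dp":[0.13,0.002,0.012],"gripper":-0.5},{"twist":[0,0,0],"dp":[0.15,0.002,0.012],"gripper":-0.5}]'
python3 -m crank '[{"twist":[0,0,0],"dp":[0.01,0,0],"gripper":-0.5},{"twist":[0,0,0],"dp":[0.02,0,0],"gripper":-0.5},{"twist":[0,0,0],"dp":[0.028,0,0],"gripper":-0.5},{"twist":[0,0,0],"dp":[0.032,0,0],"gripper":-0.5},{"twist":[0,0,0],"dp":[0.032,0,0],"gripper":-0.5}]'
python3 -c "
from h import *
go(.590,.345,.0225,96)"
```

```text
clock: 8.08
position: [0.5915, 0.3385, 0.0529]
eef_rot: [[-0.003, -0.077, 0.997], [-0.004, 0.997, 0.077], [-1.0, -0.003, -0.003]]
force: [-0.1, 0.1, -1.8]
opening: 0.553
clock: 8.5
position: [0.5917, 0.3415, 0.0243]
eef_rot: [[0.0, -0.079, 0.997], [-0.0, 0.997, 0.079], [-1.0, -0.0, 0.0]]
force: [-0.2, -0.3, -1.0]
opening: 0.555
jaw now 94.52 twist x -0.026 dp [ 0.0018  0.0036 -0.0014] op 0.555 F [-0.2 -0.3 -1. ] q7 45 t 8.5
```

```bash
python3 -m crank '[{"twist":[0,0,0],"dp":[0.002,0,0],"gripper":-0.5},{"twist":[0,0,0],"dp":[0.002,0,0],"gripper":0.4},{"twist":[0,0,0],"dp":[0.002,0,0],"gripper":0.4},{"twist":[0,0,0],"dp":[0.002,0,0],"gripper":0.4},{"twist":[0,0,0],"dp":[0.002,0,0],"gripper":0.4}]'
python3 -m crank '[{"twist":[0,0,0],"dp":[-0.03,0,0],"gripper":0.4},{"twist":[0,0,0],"dp":[-0.07,0,0],"gripper":0.4},{"twist":[0,0,0],"dp":[-0.11,0,0],"gripper":0.4},{"twist":[0,0,0],"dp":[-0.15,0,0],"gripper":0.5},{"twist":[0,0,0],"dp":[-0.18,0,0],"gripper":0.5}]'
python3 - <<'E'
from h import *
for cam in ['scene','side','wrist']:
    rgb,d,c=snap(cam,cam+'3'); W=cloud(d,c)
    ok=(abs(W[...,0]-.39)<.09)&(abs(W[...,1]-.307)<.06)&(abs(W[...,2]-.05)<.006)
    Q=W[ok]
    if len(Q)>50: print('fresh',cam,len(Q),cv2.minAreaRect((Q[:,:2]*1000).astype(np.float32)))
    ok=(abs(W[...,0]-.59)<.08)&(abs(W[...,1]-.345)<.08)&(abs(W[...,2]-.055)<.006)
    Q=W[ok]
    if len(Q)>50: print('spent',cam,len(Q),cv2.minAreaRect((Q[:,:2]*1000).astype(np.float32)))
go(.389,.3065,.1,78)
E
```

```text
clock: 8.92
position: [0.5918, 0.342, 0.0231]
eef_rot: [[0.001, -0.079, 0.997], [0.001, 0.997, 0.079], [-1.0, 0.001, 0.001]]
force: [-0.2, -0.1, 0.3]
opening: 0.696
clock: 9.33
position: [0.592, 0.3425, 0.2067]
eef_rot: [[0.004, -0.079, 0.997], [0.003, 0.997, 0.079], [-1.0, 0.002, 0.004]]
force: [0.3, 0.7, 0.9]
opening: 0.749
fresh scene 260 ((408.723876953125, 341.5408630371094), (47.8355712890625, 82.4919662475586), 77.45919036865234)
spent scene 389 ((590.6732177734375, 340.8236083984375), (83.68859100341797, 48.580291748046875), 5.312411308288574)
fresh side 176 ((406.263427734375, 338.40423583984375), (45.94501495361328, 79.0469741821289), 80.02650451660156)
spent side 157 ((591.1860961914062, 340.49578857421875), (77.24146270751953, 54.55137634277344), 4.7764201164245605)
fresh wrist 796 ((445.16015625, 336.9044494628906), (14.770673751831055, 49.14935302734375), 4.285891056060791)
spent wrist 4003 ((592.3519287109375, 341.3965759277344), (79.03372955322266, 48.08925247192383), 4.9219889640808105)
jaw now 94.54 twist x 0.289 dp [ 0.105  -0.0206 -0.2067] op 0.748 F [-0.5 -1.1 -0. ] q7 49 t 9.5
```

View pics/scene3.png

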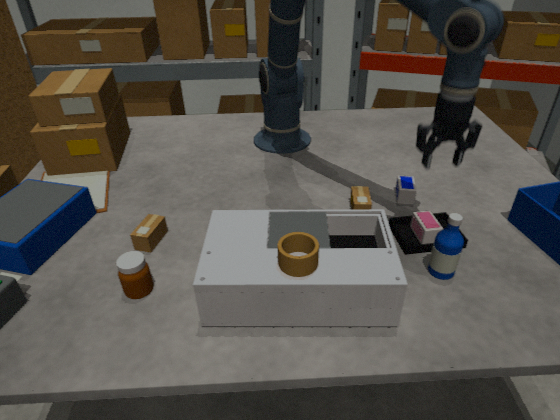

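View pics/side3.png

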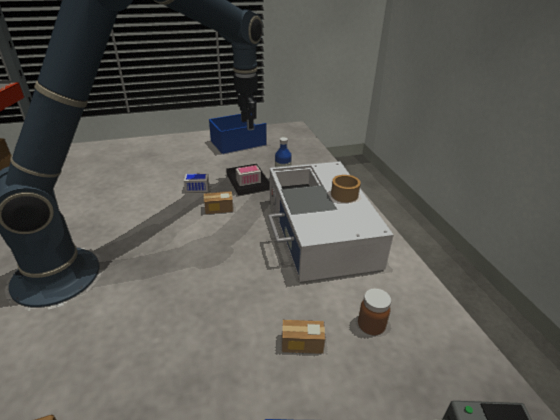

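The spent cartridge is in the tray at scene (426,227). The fresh cartridge was knocked to about (0.408, 0.341), so I'll move over it and measure again.

```bash
python3 -m crank '[{"twist":[0.06,0,0],"dp":[0,0,-0.035],"gripper":0.5},{"twist":[0.12,0,0],"dp":[0,0,-0.07],"gripper":0.5},{"twist":[0.18,0,0],"dp":[0,-0.005,-0.105],"gripper":0.5},{"twist":[0.24,0,0],"dp":[0,-0.01,-0.14],"gripper":0.5},{"twist":[0.28,0,0],"dp":[0,-0.015,-0.16],"gripper":0.5}]'
python3 - <<'E'
from h import *
for cam in ['scene','side','wrist']:
    rgb,d,c=snap(cam,cam+'4'); W=cloud(d,c)
    ok=(abs(W[...,0]-.41)<.09)&(abs(W[...,1]-.34)<.08)&(abs(W[...,2]-.05)<.006)
    Q=W[ok]
    if len(Q)>50: print('fresh',cam,len(Q),cv2.minAreaRect((Q[:,:2]*1000).astype(np.float32)))
    if cam!='wrist':
        ok=(abs(W[...,0]-.46)<.08)&(abs(W[...,1]-.2)<.07)&(abs(W[...,2]-.05)<.006)
        Q=W[ok]; print('cB',cam,len(Q),cv2.minAreaRect((Q[:,:2]*1000).astype(np.float32)))
go(.408,.3405,.1,78)
E
```

```text
clock: 9.9
position: [0.4283, 0.3131, 0.2008]
eef_rot: [[-0.004, 0.199, 0.98], [-0.003, 0.98, -0.199], [-1.0, -0.003, -0.003]]
force: [-0.2, 0.0, 1.1]
opening: 0.748
fresh scene 270 ((407.7086181640625, 341.892578125), (47.70735549926758, 83.13716125488281), 78.17827606201172)
cB scene 347 ((461.5409240722656, 198.93031311035156), (48.45863342285156, 93.58084106445312), 84.55723571777344)
fresh side 178 ((406.7349853515625, 339.0679931640625), (45.28874588012695, 79.98556518554688), 77.26734924316406)
cB side 261 ((461.8268737792969, 196.64122009277344), (54.082923889160156, 89.54490661621094), 83.41646575927734)
fresh wrist 4431 ((407.2720031738281, 342.8634948730469), (47.831275939941406, 78.90910339355469), 78.78033447265625)
jaw now 78.61 twist x 0.011 dp [ 0.1016  0.0222 -0.0283] op 0.752 F [0.6 0.2 0.7] q7 29 t 10.1
```

View pics/wrist4.png

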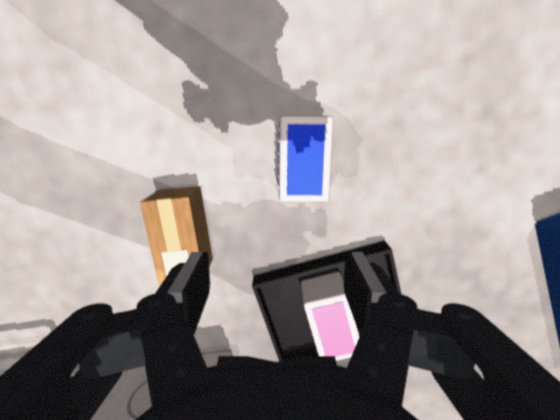

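```bash
python3 -m crank '[{"twist":[0,0,0],"dp":[0.02,0.02,-0.02],"gripper":0.5},{"twist":[0,0,0],"dp":[0.05,0.02,-0.02],"gripper":0.5},{"twist":[0,0,0],"dp":[0.08,0.02,-0.02],"gripper":0.5},{"twist":[0,0,0],"dp":[0.1,0.02,-0.02],"gripper":0.5},{"twist":[0,0,0],"dp":[0.1,0.02,-0.02],"gripper":0.5}]'
python3 -c "
from h import *
go(.407,.3425,.0175,78.6)"
```

```text
clock: 10.47
position: [0.4161, 0.3353, 0.0974]
eef_rot: [[-0.007, 0.2, 0.98], [-0.006, 0.98, -0.2], [-1.0, -0.007, -0.006]]
force: [0.2, -0.5, -0.0]
opening: 0.75
jaw now 78.48 twist x -0.002 dp [ 0.08    0.0058 -0.0099] op 0.75 F [ 0.2 -0.5 -0. ] q7 21 t 10.5
```

```bash
python3 -m crank '[{"twist":[0,0,0],"dp":[0.01,0.005,-0.009],"gripper":0.5},{"twist":[0,0,0],"dp":[0.03,0.005,-0.009],"gripper":0.5},{"twist":[0,0,0],"dp":[0.05,0.005,-0.009],"gripper":0.5},{"twist":[0,0,0],"dp":[0.068,0.005,-0.009],"gripper":0.5},{"twist":[0,0,0],"dp":[0.078,0.005,-0.009],"gripper":0.5}]'
python3 -m crank '[{"twist":[0,0,0],"dp":[0,0,0],"gripper":0.5},{"twist":[0,0,0],"dp":[0,0,0],"gripper":-0.5},{"twist":[0,0,0],"dp":[0,0,0],"gripper":-0.5},{"twist":[0,0,0],"dp":[0,0,0],"gripper":-0.5},{"twist":[0,0,0],"dp":[0,0,0],"gripper":-0.5}]'
python3 -m crank '[{"twist":[0,0,0],"dp":[0,0,0],"gripper":-0.5},{"twist":[0,0,0],"dp":[-0.04,0,0],"gripper":-0.5},{"twist":[0,0,0],"dp":[-0.08,0,0],"gripper":-0.5},{"twist":[0,0,0],"dp":[-0.12,0,0],"gripper":-0.5},{"twist":[0,0,0],"dp":[-0.16,0,0],"gripper":-0.5}]'
python3 -c "
from h import *
go(.703,.130,.23,86.5)"
```

```text
clock: 10.88
position: [0.4104, 0.3442, 0.0231]
eef_rot: [[-0.001, 0.2, 0.98], [-0.001, 0.98, -0.2], [-1.0, -0.001, -0.0]]
force: [0.3, -0.5, 0.2]
opening: 0.75
clock: 11.3
position: [0.4104, 0.3449, 0.0254]
eef_rot: [[0.002, 0.2, 0.98], [0.001, 0.98, -0.2], [-1.0, 0.002, 0.001]]
force: [0.4, -0.3, 1.0]
opening: 0.549
clock: 11.72
position: [0.409, 0.3439, 0.186]
eef_rot: [[-0.001, 0.199, 0.98], [-0.0, 0.98, -0.199], [-1.0, -0.001, -0.001]]
force: [2.0, 0.2, -2.5]
opening: 0.547
jaw now 78.52 twist x -0.139 dp [-0.0441 -0.1511  0.3307] op 0.547 F [ 2.   0.2 -2.5] q7 24 t 11.7
```

```bash
python3 -m crank '[{"twist":[0,0,0],"dp":[-0.02,-0.014,0.03],"gripper":-0.5},{"twist":[-0.03,0,0],"dp":[-0.04,-0.03,0.065],"gripper":-0.5},{"twist":[-0.06,0,0],"dp":[-0.044,-0.046,0.1],"gripper":-0.5},{"twist":[-0.1,0,0],"dp":[-0.044,-0.062,0.135],"gripper":-0.5},{"twist":[-0.139,0,0],"dp":[-0.044,-0.077,0.17],"gripper":-0.5}]'
python3 -c "
from h import *
go(.703,.130,.23,86.5)"
```

```text
clock: 12.13
position: [0.5622, 0.2333, 0.2293]
eef_rot: [[0.002, 0.06, 0.998], [-0.0, 0.998, -0.06], [-1.0, -0.0, 0.002]]
force: [-0.7, 0.1, -1.8]
opening: 0.548
jaw now 86.56 twist x 0.001 dp [-0.0004 -0.0947  0.1468] op 0.548 F [-0.7  0.1 -1.8] q7 51 t 12.1
```

```bash
python3 -m crank '[{"twist":[0,0,0],"dp":[0,-0.022,0.034],"gripper":-0.5},{"twist":[0,0,0],"dp":[0,-0.044,0.068],"gripper":-0.5},{"twist":[0,0,0],"dp":[0,-0.066,0.102],"gripper":-0.5},{"twist":[0,0,0],"dp":[0,-0.085,0.131],"gripper":-0.5},{"twist":[0,0,0],"dp":[0,-0.093,0.144],"gripper":-0.5}]'
python3 -m crank '[{"twist":[0,0,0],"dp":[0,0,0],"gripper":-0.5}]'
python3 -c "
from h import *
go(.702,.130,.086,86.5)"
```

```text
clock: 12.55
position: [0.7023, 0.1268, 0.2272]
eef_rot: [[0.001, 0.069, 0.998], [-0.003, 0.998, -0.069], [-1.0, -0.003, 0.001]]
force: [-0.1, -0.8, -2.6]
opening: 0.554
clock: 12.63
position: [0.7018, 0.1274, 0.2268]
eef_rot: [[0.0, 0.069, 0.998], [-0.003, 0.998, -0.069], [-1.0, -0.003, 0.001]]
force: [-0.2, -0.5, -2.3]
opening: 0.547
jaw now 86.02 twist x -0.008 dp [ 1.408e-01  3.000e-03 -1.000e-04] op 0.547 F [-0.2 -0.5 -2.3] q7 63 t 12.6
```

```bash
python3 -m crank '[{"twist":[0,0,0],"dp":[0.025,0.002,0],"gripper":-0.5},{"twist":[0,0,0],"dp":[0.05,0.002,0],"gripper":-0.5},{"twist":[0,0,0],"dp":[0.075,0.002,0],"gripper":-0.5},{"twist":[0,0,0],"dp":[0.1,0.002,0],"gripper":-0.5},{"twist":[0,0,0],"dp":[0.115,0.002,0],"gripper":-0.5}]'
python3 -m crank '[{"twist":[0,0,0],"dp":[0.008,0,0],"gripper":-0.5},{"twist":[0,0,0],"dp":[0.016,0,0],"gripper":-0.5},{"twist":[0,0,0],"dp":[0.022,0,0],"gripper":-0.5},{"twist":[0,0,0],"dp":[0.025,0,0],"gripper":-0.5},{"twist":[0,0,0],"dp":[0.025,0,0],"gripper":-0.5}]'
```

```text
clock: 13.05
position: [0.6963, 0.1356, 0.1101]
eef_rot: [[-0.005, 0.06, 0.998], [-0.001, 0.998, -0.06], [-1.0, -0.001, -0.005]]
force: [-1.4, -0.6, -1.7]
opening: 0.552
clock: 13.47
position: [0.6989, 0.1354, 0.0884]
eef_rot: [[0.0, 0.062, 0.998], [0.0, 0.998, -0.062], [-1.0, 0.0, 0.0]]
force: [-0.4, -0.2, -1.2]
opening: 0.552
```

```bash
python3 -m crank '[{"twist":[0,0,0],"dp":[0.002,0,0],"gripper":-0.5},{"twist":[0,0,0],"dp":[0.003,0,0],"gripper":-0.5},{"twist":[0,0,0],"dp":[0.003,0,0],"gripper":0.3},{"twist":[0,0,0],"dp":[0.003,0,0],"gripper":0.3},{"twist":[0,0,0],"dp":[0.003,0,0],"gripper":0.3}]'
python3 -m crank '[{"twist":[0,0,0],"dp":[0,0,0],"gripper":0.3},{"twist":[0,0,0],"dp":[-0.03,0,0],"gripper":0.3},{"twist":[0,0,0],"dp":[-0.06,0,0],"gripper":0.3},{"twist":[0,0,0],"dp":[-0.1,0,0],"gripper":0},{"twist":[0,0,0],"dp":[-0.14,0,0],"gripper":-1}]'
python3 - <<'E'
from h import *
for cam in ['scene','wrist']:
    rgb,d,c=snap(cam,cam+'5'); W=cloud(d,c)
    f=rgb.astype(int); pk=(f[...,2]-f[...,0]>50)&(abs(W[...,0]-.70)<.07)&(abs(W[...,1]-.13)<.065)&(W[...,2]>.104)
    Q=W[pk]; print('blue',cam,len(Q),cv2.minAreaRect((Q[:,:2]*1000).astype(np.float32)),np.median(Q[:,2]))
go(.685,.02,.14,86.5)
E
```

```text
clock: 13.88
position: [0.6995, 0.1354, 0.0861]
eef_rot: [[0.001, 0.062, 0.998], [0.0, 0.998, -0.062], [-1.0, 0.0, 0.001]]
force: [-0.0, -0.5, 0.6]
opening: 0.651
clock: 14.3
position: [0.6984, 0.1351, 0.2264]
eef_rot: [[-0.001, 0.062, 0.998], [-0.0, 0.998, -0.062], [-1.0, -0.0, -0.001]]
force: [1.4, 0.7, -0.3]
opening: 0.379
blue scene 266 ((696.0968017578125, 134.26153564453125), (32.821205139160156, 64.21159362792969), 85.21993255615234) 0.1102222403994598
blue wrist 2920 ((697.4884643554688, 135.20562744140625), (34.14411926269531, 66.76456451416016), 86.3873519897461) 0.11024710577237556
jaw now 86.44 twist x -0.001 dp [ 0.0939 -0.1184 -0.0121] op 0.202 F [1.8 1.  0.1] q7 63 t 14.4
```

View pics/scene5.png

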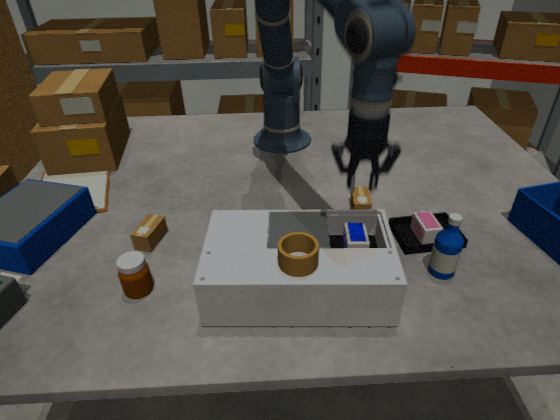

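View pics/wrist5.png

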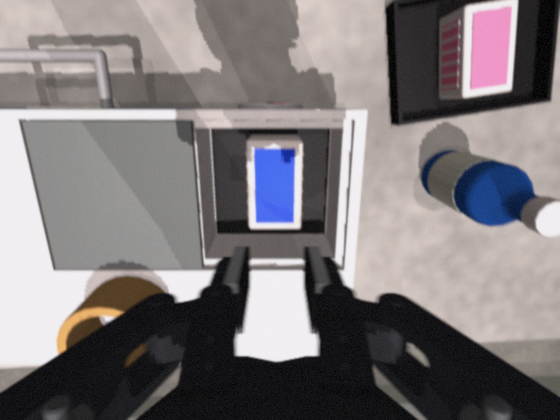

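The fresh cartridge is in the well at wrist (275,183), upright, top at 0.110. Next I'll shut the hatch.

```bash
python3 -m crank '[{"twist":[0,0,0],"dp":[0,-0.04,-0.003],"gripper":-1},{"twist":[0,0,0],"dp":[0.01,-0.08,-0.005],"gripper":-1},{"twist":[0,0,0],"dp":[0.04,-0.115,-0.005],"gripper":-1},{"twist":[0,0,0],"dp":[0.07,-0.133,-0.005],"gripper":-1},{"twist":[0,0,0],"dp":[0.085,-0.133,-0.005],"gripper":-1}]'
python3 -m crank '[{"twist":[0,0,0],"dp":[0.005,0,0],"gripper":-1},{"twist":[0,0,0],"dp":[0.01,0,0],"gripper":-1},{"twist":[0,0,0],"dp":[0.014,0,0],"gripper":-1},{"twist":[0,0,0],"dp":[0.017,0,0],"gripper":-1},{"twist":[0,0,0],"dp":[0.019,0,0],"gripper":-1}]'
```

```text
clock: 14.82
position: [0.6837, -0.0064, 0.1365]
eef_rot: [[-0.005, 0.071, 0.997], [-0.006, 0.997, -0.071], [-1.0, -0.006, -0.004]]
force: [-1.0, -1.0, -1.0]
opening: 0.001
clock: 15.23
position: [0.6868, 0.0049, 0.125]
eef_rot: [[0.003, 0.06, 0.998], [0.001, 0.998, -0.06], [-1.0, 0.001, 0.003]]
force: [-7.7, -0.4, 20.2]
opening: 0.003
```

Contact at 20 N. Drag along +y (tool y matches the cabinet's y).

```bash
python3 -m crank '[{"twist":[0,0,0],"dp":[0,0.005,0],"gripper":-1},{"twist":[0,0,0],"dp":[0,0.015,0],"gripper":-1},{"twist":[0,0,0],"dp":[0,0.027,0],"gripper":-1},{"twist":[0,0,0],"dp":[0,0.039,0],"gripper":-1},{"twist":[0,0,0],"dp":[0,0.05,0],"gripper":-1}]'
python3 -m crank '[{"twist":[0,0,0],"dp":[0,0.012,0],"gripper":-1},{"twist":[0,0,0],"dp":[0,0.024,0],"gripper":-1},{"twist":[0,0,0],"dp":[0,0.036,0],"gripper":-1},{"twist":[0,0,0],"dp":[0,0.048,0],"gripper":-1},{"twist":[0,0,0],"dp":[0,0.058,0],"gripper":-1}]'
python3 -m crank '[{"twist":[0,0,0],"dp":[0,0.01,0],"gripper":-1},{"twist":[0,0,0],"dp":[0,0.018,0],"gripper":-1},{"twist":[0,0,0],"dp":[0,0.024,0],"gripper":-1},{"twist":[0,0,0],"dp":[0,0.028,0],"gripper":-1},{"twist":[0,0,0],"dp":[0,0.028,0],"gripper":-1}]'
python3 -m crank '[{"twist":[0,0,0],"dp":[-0.02,0,0],"gripper":-1},{"twist":[0,0,0],"dp":[-0.06,0,0],"gripper":-1},{"twist":[0,0,0],"dp":[-0.1,-0.03,0],"gripper":-1},{"twist":[0,0,0],"dp":[-0.1,-0.07,0],"gripper":-1},{"twist":[0,0,0],"dp":[-0.1,-0.1,0],"gripper":-1}]'
python3 - <<'E'
from h import *
for cam in ['scene','wrist','side']:
    rgb,d,c=snap(cam,cam+'6'); np.savez('/tmp/%s6.npz'%cam,rgb=rgb,W=cloud(d,c))
E
```

```text
clock: 15.65
position: [0.6899, 0.0544, 0.1251]
eef_rot: [[0.004, 0.06, 0.998], [-0.0, 0.998, -0.06], [-1.0, -0.0, 0.004]]
force: [-3.5, -1.5, 9.6]
opening: 0.003
clock: 16.07
position: [0.6936, 0.113, 0.1251]
eef_rot: [[0.004, 0.06, 0.998], [0.001, 0.998, -0.06], [-1.0, 0.001, 0.004]]
force: [-2.6, -1.5, 8.3]
opening: 0.001
clock: 16.48
position: [0.6963, 0.1397, 0.1251]
eef_rot: [[0.006, 0.06, 0.998], [-0.0, 0.998, -0.06], [-1.0, -0.0, 0.006]]
force: [0.3, -2.0, 7.2]
opening: 0.002
clock: 16.9
position: [0.6903, 0.0398, 0.2272]
eef_rot: [[0.01, 0.058, 0.998], [0.001, 0.998, -0.058], [-1.0, 0.001, 0.01]]
force: [1.4, -1.5, -1.2]
opening: 0.002
```

View pics/wrist6.png

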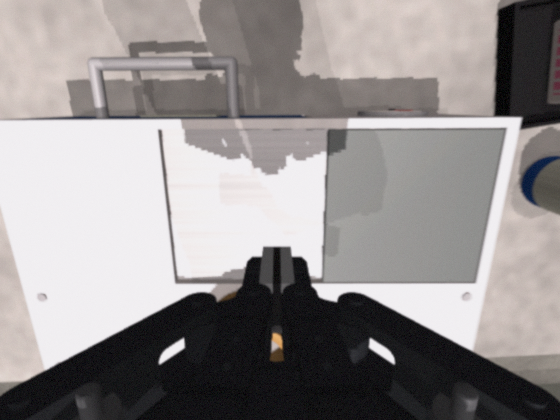

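View pics/scene6.png

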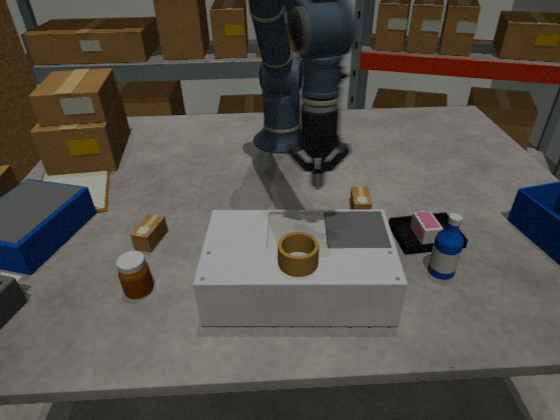

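```bash
python3 - <<'E'
from h import *
a=np.load('/tmp/scene0.npz')['rgb'].astype(int).mean(2);b=np.load('/tmp/scene6.npz')['rgb'].astype(int).mean(2)
for r in (218,230,243): print(r,'\n',a[r,318:332].round().astype(int),a[r,380:396].round().astype(int),'\n',b[r,318:332].round().astype(int),b[r,380:396].round().astype(int))
W=np.load('/tmp/scene6.npz')['W'];f=np.load('/tmp/side6.npz')
for cam in ('scene','side'):
    W=np.load('/tmp/%s6.npz'%cam)['W']
    for n,x,y in (('A',.559,-.366),('B',.461,.198)):
        ok=(abs(W[...,0]-x)<.07)&(abs(W[...,1]-y)<.07)&(abs(W[...,2]-.05)<.006);Q=W[ok]
        print(n,cam,len(Q),cv2.minAreaRect((Q[:,:2]*1000).astype(np.float32)))
W=np.load('/tmp/wrist6.npz')['W']
ok=(abs(W[...,0]-.58)<.03)&(abs(W[...,1]+.057)<.09)&(abs(W[...,2]-.093)<.006);Q=W[ok]; print(len(Q),cv2.minAreaRect((Q[:,:2]*1000).astype(np.float32)),Q[:,2].max())
go(.5765,-.057,.2,-3.5)
E
```

```text
218 
 [136 137 137 138 138 135 104  63  76  74  75  73  73  79] [ 79  90 104 134 152 150 141 119 100  73  34  27  29  21  21  12] 
 [82 84 84 84 86 86 73 64 76 77 77 74 76 77] [ 83  82 100 136 153 153 145 122 103  73  35  32  19  21  13  12]
230 
 [145 144 145 139 135 137 136 106  63  81  81  81  78  80] [ 81  82  83  82  81  70 120 150 149 151 120  30   1  10   7   3] 
 [139 140 138 138 138 136 140 107  60  72  75  75  75  73] [ 81  82  83  82  80  73 120 151 151 154 122  38   5   1  12   1]
243 
 [122 143 149 148 146 146 147 146 117  74  87  79  81  79] [ 82  83  76  83  80  79  83  81  78  73 122 151 150 150 139 116] 
 [115 131 133 133 133 130 133 131 107  70  79  76  80  82] [ 86  79  81  83  80  82  83  79  82  74 123 154 154 153 141 114]
A scene 464 ((560.1951293945312, -366.20855712890625), (50.81982421875, 94.57659149169922), 72.8656005859375)
B scene 348 ((460.5657958984375, 198.80145263671875), (47.97960662841797, 95.18659973144531), 84.90372467041016)
A side 810 ((559.1407470703125, -366.8751220703125), (50.51294708251953, 88.96197509765625), 73.69300079345703)
B side 266 ((461.9531555175781, 199.1474609375), (54.72970962524414, 89.6999282836914), 83.61457061767578)
2916 ((592.9187622070312, -57.83961486816406), (119.80455017089844, 39.58225631713867), 87.01869201660156) 0.09642016758819415
jaw now 86.13 twist x 1.564 dp [ 0.0229 -0.0991 -0.106 ] op -0.002 F [-0.3  0.9 -0.9] q7 71 t 17.1
```

The hatch seam pixels match the initial picture, so the hatch is fully shut. The handle axis is at about (0.578, −0.058). I'll rotate and go to it.

```bash
python3 -m crank '[{"twist":[0.12,0,0],"dp":[0,-0.02,-0.02],"gripper":-0.2},{"twist":[0.24,0,0],"dp":[0,-0.04,-0.04],"gripper":-0.2},{"twist":[0.36,0,0],"dp":[0,-0.06,-0.06],"gripper":-0.2},{"twist":[0.48,0,0],"dp":[0,-0.08,-0.085],"gripper":-0.2},{"twist":[0.6,0,0],"dp":[0,-0.099,-0.106],"gripper":-0.2}]'
python3 -m crank '[{"twist":[0.12,0,0],"dp":[0,0,0],"gripper":-0.2},{"twist":[0.24,0,0],"dp":[0,0,0],"gripper":-0.2},{"twist":[0.36,0,0],"dp":[0,0,0],"gripper":-0.2},{"twist":[0.48,0,0],"dp":[0,0,0],"gripper":-0.2},{"twist":[0.6,0,0],"dp":[0,0,0],"gripper":-0.2}]'
python3 -m crank '[{"twist":[0.12,0,0],"dp":[0,0,0],"gripper":-0.2},{"twist":[0.24,0,0],"dp":[0,0,0],"gripper":-0.2},{"twist":[0.36,0,0],"dp":[0,0,0],"gripper":-0.2},{"twist":[0.364,0,0],"dp":[0,0,0],"gripper":-0.2},{"twist":[0.364,0,0],"dp":[0,0,0],"gripper":-0.2}]'
python3 -c "
from h import *
go(.577,-.058,.15,-3.5)"
```

```text
clock: 17.47
position: [0.5751, -0.052, 0.2219]
eef_rot: [[0.001, 0.617, 0.787], [0.001, 0.787, -0.617], [-1.0, 0.001, 0.0]]
force: [0.6, 0.1, -1.0]
opening: 0.402
clock: 17.88
position: [0.5767, -0.0509, 0.2221]
eef_rot: [[0.002, 0.953, 0.302], [0.001, 0.302, -0.953], [-1.0, 0.002, -0.0]]
force: [0.1, 0.2, 0.1]
opening: 0.397
clock: 18.3
position: [0.5765, -0.0515, 0.2218]
eef_rot: [[0.001, 0.999, -0.049], [0.001, -0.049, -0.999], [-1.0, 0.001, -0.001]]
force: [-0.2, -0.0, 0.0]
opening: 0.398
jaw now -2.82 twist x 0.012 dp [0.0718 0.0007 0.0065] op 0.398 F [-0.2 -0.   0. ] q7 -3 t 18.3
```

```bash
python3 -m crank '[{"twist":[0,0,0],"dp":[0.03,0,0.006],"gripper":-0.2},{"twist":[0,0,0],"dp":[0.06,0,0.006],"gripper":-0.2},{"twist":[0,0,0],"dp":[0.085,0,0.006],"gripper":-0.2},{"twist":[0,0,0],"dp":[0.1,0,0.006],"gripper":-0.2},{"twist":[0,0,0],"dp":[0.1,0,0.006],"gripper":-0.2}]'
python3 -m crank '[{"twist":[0.012,0,0],"dp":[0.01,0,0],"gripper":-0.2},{"twist":[0.012,0,0],"dp":[0.02,0,0],"gripper":-0.2},{"twist":[0.012,0,0],"dp":[0.03,0,0],"gripper":-0.2},{"twist":[0.012,0,0],"dp":[0.04,0,0],"gripper":-0.2},{"twist":[0.012,0,0],"dp":[0.048,0,0],"gripper":-0.2}]'
python3 -m crank '[{"twist":[0,0,0],"dp":[0,0,0],"gripper":-1},{"twist":[0,0,0],"dp":[0,0,0],"gripper":-1},{"twist":[0,0,0],"dp":[0,0,0],"gripper":-1},{"twist":[0,0,0],"dp":[0,0,0],"gripper":-1},{"twist":[0,0,0],"dp":[0,0,0],"gripper":-1}]'
```

```text
clock: 18.72
position: [0.5734, -0.0584, 0.1179]
eef_rot: [[-0.007, 0.999, -0.051], [0.001, -0.051, -0.999], [-1.0, -0.007, -0.001]]
force: [0.8, 0.2, -0.8]
opening: 0.402
clock: 19.13
position: [0.5771, -0.0595, 0.0787]
eef_rot: [[0.003, 0.998, -0.067], [-0.0, -0.067, -0.998], [-1.0, 0.003, 0.0]]
force: [-42.6, 3.2, 97.8]
opening: 0.399
clock: 19.55
position: [0.5768, -0.0595, 0.0768]
eef_rot: [[0.002, 0.998, -0.067], [-0.0, -0.067, -0.998], [-1.0, 0.002, 0.0]]
force: [-7.8, 0.2, 23.3]
opening: 0.086
```

```bash
python3 - <<'E'
from h import *
st()
for cam in ['side','wrist']: 
    rgb,d,c=snap(cam,cam+'7')
    if cam=='side': cv2.imwrite('pics/side7c.png',cv2.cvtColor(cv2.resize(rgb[130:300,200:400],None,fx=3.5,fy=3.5,interpolation=cv2.INTER_CUBIC),cv2.COLOR_RGB2BGR))
E
```

```text
t 19.55 pos [ 0.5768 -0.0595  0.0768] F [-7.8  0.2 23.3] op 0.086 q [  4.3  28.2  -3.4 109.1   2.4  42.6  -4.2]
[[0.002, 0.998, -0.067], [-0.0, -0.067, -0.998], [-1.0, 0.002, 0.0]]
```

View pics/side7c.png

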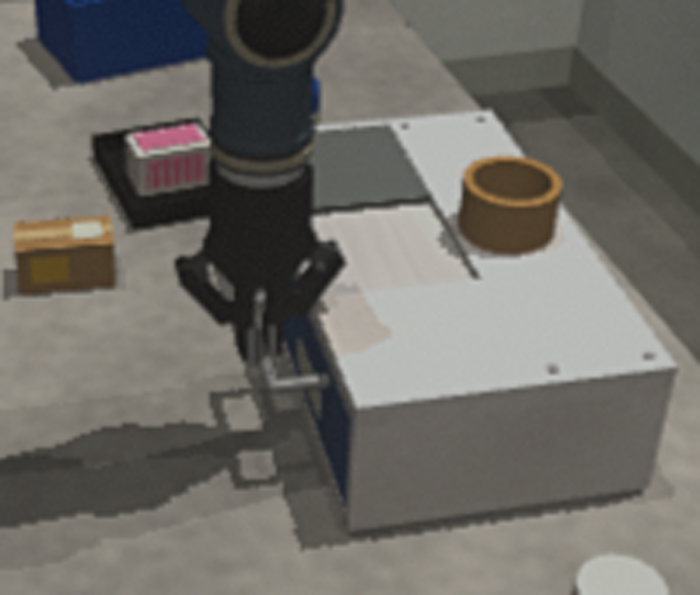

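View pics/wrist7.png

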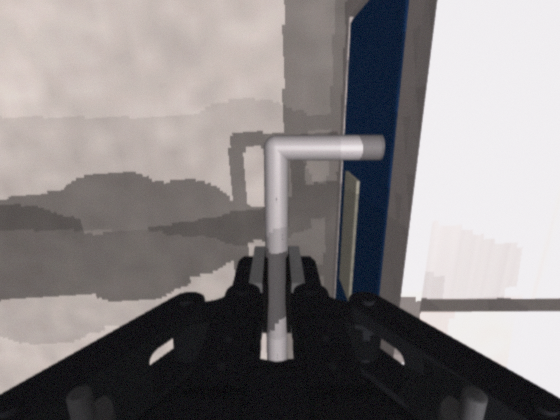

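The bar is gripped, at wrist (277,250). The 98 N spike was most likely the rear knuckle of the gripper against the cabinet's top edge, since the tip was clear. I'll relax upward, then pull. When closing I'll push with the jaws turned across, so nothing overhangs.

```bash
python3 -m crank '[{"twist":[0,0,0],"dp":[-0.002,0,0],"gripper":-1},{"twist":[0,0,0],"dp":[-0.004,-0.003,0],"gripper":-1},{"twist":[0,0,0],"dp":[-0.004,-0.01,0],"gripper":-1},{"twist":[0,0,0],"dp":[-0.004,-0.02,0],"gripper":-1},{"twist":[0,0,0],"dp":[-0.004,-0.03,0],"gripper":-1}]'
python3 -m crank '[{"twist":[0,0,0],"dp":[0,-0.012,0],"gripper":-1},{"twist":[0,0,0],"dp":[0,-0.026,0],"gripper":-1},{"twist":[0,0,0],"dp":[0,-0.04,0],"gripper":-1},{"twist":[0,0,0],"dp":[0,-0.053,0],"gripper":-1},{"twist":[0,0,0],"dp":[0,-0.065,0],"gripper":-1}]'
python3 -m crank '[{"twist":[0,0,0],"dp":[0,-0.012,0],"gripper":-1},{"twist":[0,0,0],"dp":[0,-0.024,0],"gripper":-1},{"twist":[0,0,0],"dp":[0,-0.035,0],"gripper":-1},{"twist":[0,0,0],"dp":[0,-0.043,0],"gripper":-1},{"twist":[0,0,0],"dp":[0,-0.043,0],"gripper":-1}]'
```

```text
clock: 20.07
position: [0.5451, -0.0575, 0.0771]
eef_rot: [[0.0, 0.998, -0.067], [-0.0, -0.067, -0.998], [-1.0, 0.0, -0.0]]
force: [1.7, -0.5, -1.2]
opening: 0.089
clock: 20.48
position: [0.479, -0.0533, 0.0771]
eef_rot: [[-0.001, 0.998, -0.067], [-0.0, -0.067, -0.998], [-1.0, -0.001, 0.0]]
force: [1.9, -0.8, -1.9]
opening: 0.087
clock: 20.9
position: [0.4369, -0.0506, 0.0771]
eef_rot: [[0.001, 0.998, -0.067], [-0.0, -0.067, -0.998], [-1.0, 0.001, 0.0]]
force: [2.2, -1.5, -6.2]
opening: 0.088
```

Drawer travel is 0.140 m, with 2 N at the stop. Release, lift and look.

```bash
python3 -m crank '[{"twist":[0,0,0],"dp":[0,0.003,0],"gripper":-0.1},{"twist":[0,0,0],"dp":[0,0.003,0],"gripper":-0.1},{"twist":[0,0,0],"dp":[-0.01,0.003,0],"gripper":-0.1},{"twist":[0,0,0],"dp":[-0.04,0.003,0],"gripper":-0.1},{"twist":[0,0,0],"dp":[-0.08,0.003,0],"gripper":-0.1}]'
python3 -m crank '[{"twist":[-0.12,0,0],"dp":[-0.03,0,-0.03],"gripper":0.4},{"twist":[-0.24,0,0],"dp":[-0.06,0.01,-0.06],"gripper":0.4},{"twist":[-0.36,0,0],"dp":[-0.06,0.015,-0.1],"gripper":0.4},{"twist":[-0.48,0,0],"dp":[-0.06,0.02,-0.13],"gripper":0.4},{"twist":[-0.6,0,0],"dp":[-0.06,0.03,-0.16],"gripper":0.4}]'
python3 - <<'E'
from h import *
for cam in ['scene','side','wrist']:
    rgb,d,c=snap(cam,cam+'8'); W=cloud(d,c); np.savez('/tmp/%s8.npz'%cam,rgb=rgb,W=W)
    for n,x,y in (('A',.559,-.366),('B',.461,.199)):
        ok=(abs(W[...,0]-x)<.07)&(abs(W[...,1]-y)<.07)&(abs(W[...,2]-.05)<.006);Q=W[ok]
        if len(Q)>50: print(n,cam,len(Q),cv2.minAreaRect((Q[:,:2]*1000).astype(np.float32)))
go(.461,.199,.2,84.3)
E
```

```text
clock: 21.32
position: [0.4386, -0.05, 0.1561]
eef_rot: [[-0.008, 0.998, -0.067], [0.001, -0.067, -0.998], [-1.0, -0.008, -0.0]]
force: [1.2, 0.1, -0.1]
opening: 0.45
clock: 21.73
position: [0.4812, 0.1096, 0.2185]
eef_rot: [[0.001, 0.858, 0.514], [0.001, 0.514, -0.858], [-1.0, 0.001, -0.0]]
force: [-0.4, 0.1, -0.5]
opening: 0.701
A scene 473 ((560.040771484375, -366.1769714355469), (50.810142517089844, 92.20635223388672), 73.77076721191406)
B scene 348 ((461.40411376953125, 198.69729614257812), (48.29517364501953, 94.5565414428711), 84.73167419433594)
A side 819 ((558.822509765625, -367.1097412109375), (51.044105529785156, 88.91435241699219), 72.74888610839844)
B side 265 ((461.92938232421875, 197.16671752929688), (56.101749420166016, 89.33775329589844), 82.53994750976562)
B wrist 5343 ((462.5831298828125, 198.69479370117188), (48.05236053466797, 90.59186553955078), 84.16898345947266)
jaw now 30.79 twist x -0.934 dp [ 0.0175  0.0278 -0.0871] op 0.701 F [-0.1 -0.9 -0.8] q7 10 t 21.9
```

View pics/side8.png

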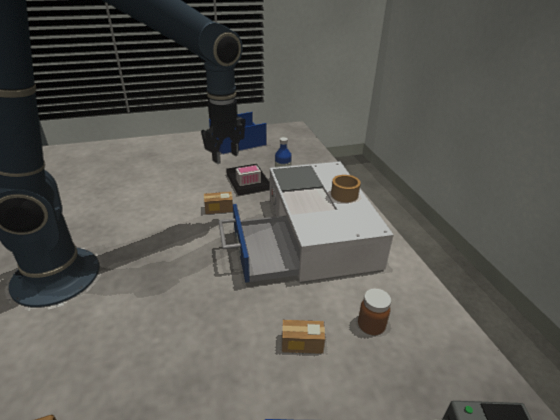

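View pics/wrist8.png

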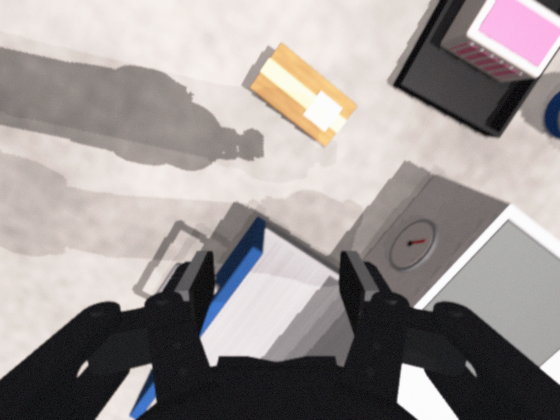

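The drawer is open and clear in the side picture at (265,245). Now pick carton B.

```bash
python3 -m crank '[{"twist":[-0.12,0,0],"dp":[0.01,0.01,-0.03],"gripper":0.5},{"twist":[-0.24,0,0],"dp":[0.02,0.02,-0.06],"gripper":0.5},{"twist":[-0.36,0,0],"dp":[0.02,0.028,-0.085],"gripper":0.5},{"twist":[-0.48,0,0],"dp":[0.02,0.028,-0.087],"gripper":0.5},{"twist":[-0.6,0,0],"dp":[0.02,0.028,-0.087],"gripper":0.5}]'
python3 -m crank '[{"twist":[-0.12,0,0],"dp":[0.03,0,0],"gripper":0.5},{"twist":[-0.24,0,0],"dp":[0.06,0,0],"gripper":0.5},{"twist":[-0.334,0,0],"dp":[0.09,0,0],"gripper":0.5},{"twist":[-0.334,0,0],"dp":[0.11,0,0],"gripper":0.5},{"twist":[-0.334,0,0],"dp":[0.11,0,0],"gripper":0.5}]'
python3 -c "
from h import *
go(.462,.1985,.0215,84.3)"
```

```text
clock: 22.3
position: [0.4604, 0.197, 0.197]
eef_rot: [[-0.002, 0.417, 0.909], [-0.001, 0.909, -0.417], [-1.0, -0.001, -0.001]]
force: [-0.4, -1.0, 0.8]
opening: 0.751
clock: 22.72
position: [0.4586, 0.193, 0.0834]
eef_rot: [[-0.009, 0.107, 0.994], [-0.005, 0.994, -0.107], [-1.0, -0.006, -0.008]]
force: [-0.4, -0.5, -0.6]
opening: 0.751
jaw now 83.89 twist x -0.007 dp [0.0619 0.0061 0.0033] op 0.751 F [-0.4 -0.5 -0.6] q7 43 t 22.7
```

```bash
python3 -m crank '[{"twist":[0,0,0],"dp":[0.015,0.003,0.001],"gripper":0.5},{"twist":[0,0,0],"dp":[0.03,0.003,0.001],"gripper":0.5},{"twist":[0,0,0],"dp":[0.045,0.003,0.001],"gripper":0.5},{"twist":[0,0,0],"dp":[0.06,0.003,0.001],"gripper":0.5},{"twist":[0,0,0],"dp":[0.06,0.003,0.001],"gripper":0.5}]'
python3 -m crank '[{"twist":[0,0,0],"dp":[0,0,0],"gripper":-0.5},{"twist":[0,0,0],"dp":[0,0,0],"gripper":-0.5},{"twist":[0,0,0],"dp":[0,0,0],"gripper":-0.5},{"twist":[0,0,0],"dp":[0,0,0],"gripper":-0.5},{"twist":[0,0,0],"dp":[0,0,0],"gripper":-0.5}]'
python3 -m crank '[{"twist":[0,0,0],"dp":[-0.03,0,0],"gripper":-0.5},{"twist":[0,0,0],"dp":[-0.06,0,0],"gripper":-0.5},{"twist":[0,0,0],"dp":[-0.1,0,0],"gripper":-0.5},{"twist":[0,0,0],"dp":[-0.14,0,0],"gripper":-0.5},{"twist":[0,0,0],"dp":[-0.16,0,0],"gripper":-0.5}]'
python3 -c "
from h import *
go(.556,-.007,.18,86.5)"
```

```text
clock: 23.13
position: [0.4621, 0.1976, 0.0263]
eef_rot: [[-0.003, 0.106, 0.994], [-0.003, 0.994, -0.106], [-1.0, -0.003, -0.003]]
force: [0.1, 0.2, 0.7]
opening: 0.751
clock: 23.55
position: [0.4639, 0.1994, 0.0287]
eef_rot: [[0.002, 0.104, 0.995], [0.0, 0.995, -0.104], [-1.0, 0.001, 0.002]]
force: [-0.0, -0.9, 6.1]
opening: 0.544
clock: 23.97
position: [0.4644, 0.2003, 0.1922]
eef_rot: [[0.006, 0.104, 0.995], [0.003, 0.995, -0.104], [-1.0, 0.003, 0.006]]
force: [-0.4, 0.9, -0.7]
opening: 0.55
jaw now 84.05 twist x -0.043 dp [ 0.0122 -0.1968  0.1125] op 0.55 F [-0.4  0.9 -0.7] q7 47 t 24.0
```

```bash
python3 -m crank '[{"twist":[0,0,0],"dp":[0,-0.034,0.02],"gripper":-0.5},{"twist":[0,0,0],"dp":[0,-0.068,0.04],"gripper":-0.5},{"twist":[-0.02,0,0],"dp":[0,-0.1,0.06],"gripper":-0.5},{"twist":[-0.04,0,0],"dp":[0,-0.135,0.08],"gripper":-0.5},{"twist":[-0.043,0,0],"dp":[0,-0.165,0.1],"gripper":-0.5}]'
python3 -m crank '[{"twist":[0,0,0],"dp":[0,-0.02,0.006],"gripper":-0.5},{"twist":[0,0,0],"dp":[0,-0.032,0.012],"gripper":-0.5},{"twist":[0,0,0],"dp":[0,-0.032,0.012],"gripper":-0.5},{"twist":[0,0,0],"dp":[0,-0.032,0.012],"gripper":-0.5}]'
python3 - <<'E'
from h import *
go(.556,-.007,.055,86.5)
snap('side','side9'); rgb,d,c=snap('wrist','wrist9')
W=np.load('/tmp/side8.npz')['W']; ok=(abs(W[...,0]-.56)<.09)&(abs(W[...,1]+.06)<.16)&(abs(W[...,2]-.024)<.005); Q=W[ok]; print('floor',cv2.minAreaRect((Q[:,:2]*1000).astype(np.float32)))
ok=(abs(W[...,0]-.49)<.06)&(abs(W[...,1]+.05)<.16)&(abs(W[...,2]-.102)<.006); Q=W[ok]; print('front',cv2.minAreaRect((Q[:,:2]*1000).astype(np.float32)))
E
```

```text
clock: 24.38
position: [0.5454, 0.0219, 0.1877]
eef_rot: [[0.0, 0.061, 0.998], [-0.001, 0.998, -0.061], [-1.0, -0.001, 0.0]]
force: [0.4, -0.0, -0.4]
opening: 0.546
clock: 24.72
position: [0.5549, -0.0071, 0.1873]
eef_rot: [[-0.0, 0.061, 0.998], [0.001, 0.998, -0.061], [-1.0, 0.001, -0.001]]
force: [-0.5, 1.0, -0.9]
opening: 0.55
jaw now 86.52 twist x 0.0 dp [ 0.1323 -0.      0.0012] op 0.55 F [-0.5  1.  -0.9] q7 75 t 24.7
floor ((561.14697265625, -52.298583984375), (279.64996337890625, 177.43495178222656), 89.97154235839844)
front ((477.94451904296875, -53.306060791015625), (236.0708770751953, 26.605810165405273), 86.19964599609375)
```

View pics/wrist9.png

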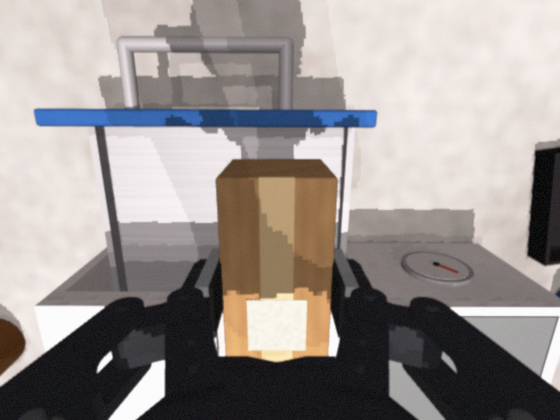

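```bash
python3 -m crank '[{"twist":[0,0,0],"dp":[0.03,0,0.001],"gripper":-0.5},{"twist":[0,0,0],"dp":[0.06,0,0.001],"gripper":-0.5},{"twist":[0,0,0],"dp":[0.085,0,0.001],"gripper":-0.5},{"twist":[0,0,0],"dp":[0.105,0,0.001],"gripper":-0.5},{"twist":[0,0,0],"dp":[0.115,0,0.001],"gripper":-0.5}]'
python3 -m crank '[{"twist":[0,0,0],"dp":[0.006,0,0],"gripper":-0.5},{"twist":[0,0,0],"dp":[0.012,0,0],"gripper":-0.5},{"twist":[0,0,0],"dp":[0.016,0,0],"gripper":-0.5},{"twist":[0,0,0],"dp":[0.018,0,0],"gripper":-0.5},{"twist":[0,0,0],"dp":[0.018,0,0],"gripper":-0.5}]'
```

```text
clock: 25.23
position: [0.5542, -0.0056, 0.07]
eef_rot: [[-0.004, 0.057, 0.998], [0.001, 0.998, -0.057], [-1.0, 0.001, -0.004]]
force: [-0.8, -0.4, -1.5]
opening: 0.545
clock: 25.65
position: [0.5566, -0.0079, 0.0547]
eef_rot: [[0.001, 0.061, 0.998], [0.0, 0.998, -0.061], [-1.0, 0.0, 0.001]]
force: [0.4, -0.9, -1.7]
opening: 0.547
```

```bash
python3 -m crank '[{"twist":[0,0,0],"dp":[0.002,0,0],"gripper":-0.5},{"twist":[0,0,0],"dp":[0.002,0,0],"gripper":0.3},{"twist":[0,0,0],"dp":[0.002,0,0],"gripper":0.3},{"twist":[0,0,0],"dp":[0.002,0,0],"gripper":0.3},{"twist":[0,0,0],"dp":[0.002,0,0],"gripper":0.3}]'
python3 -m crank '[{"twist":[0,0,0],"dp":[-0.03,0,0],"gripper":0.3},{"twist":[0,0,0],"dp":[-0.06,0,0],"gripper":0.3},{"twist":[0,0,0],"dp":[-0.1,0,0],"gripper":0.4},{"twist":[0,0,0],"dp":[-0.13,0,0],"gripper":0.5},{"twist":[0,0,0],"dp":[-0.14,0,0],"gripper":0.5}]'
python3 - <<'E'
from h import *
for cam in ['scene','side','wrist']:
    rgb,d,c=snap(cam,cam+'10'); W=cloud(d,c)
    ok=(abs(W[...,0]-.559)<.1)&(abs(W[...,1]+.366)<.09)&(abs(W[...,2]-.05)<.006);Q=W[ok]
    if len(Q)>50: print('A',cam,len(Q),cv2.minAreaRect((Q[:,:2]*1000).astype(np.float32)))
    ok=(abs(W[...,0]-.56)<.06)&(abs(W[...,1]+.01)<.05)&(abs(W[...,2]-.074)<.006);Q=W[ok]
    if len(Q)>50: print('Bin',cam,len(Q),cv2.minAreaRect((Q[:,:2]*1000).astype(np.float32)))
go(.5595,-.3665,.19,73)
E
```

```text
clock: 26.07
position: [0.5566, -0.008, 0.0527]
eef_rot: [[0.001, 0.061, 0.998], [0.0, 0.998, -0.061], [-1.0, 0.0, 0.001]]
force: [0.2, 0.2, -0.5]
opening: 0.649
clock: 26.48
position: [0.5591, -0.0076, 0.1977]
eef_rot: [[0.009, 0.061, 0.998], [0.0, 0.998, -0.061], [-1.0, 0.001, 0.009]]
force: [-0.2, 0.7, 0.0]
opening: 0.749
A scene 471 ((559.4954223632812, -365.8712158203125), (51.20265579223633, 93.10195922851562), 73.07904815673828)
Bin scene 169 ((529.4795532226562, -6.052835464477539), (46.14154815673828, 46.36569595336914), 87.75157165527344)
A side 811 ((559.130615234375, -366.6102600097656), (51.310302734375, 88.76265716552734), 73.3279800415039)
Bin side 366 ((554.4988403320312, -8.666254043579102), (55.35181427001953, 89.61338806152344), 87.01074981689453)
Bin wrist 5756 ((555.7139282226562, -8.520772933959961), (48.122352600097656, 90.19147491455078), 86.53754425048828)
jaw now 86.51 twist x 0.236 dp [ 0.0028 -0.3575  0.025 ] op 0.753 F [-0.5 -0.2  0.2] q7 75 t 26.6
```

View pics/side10.png

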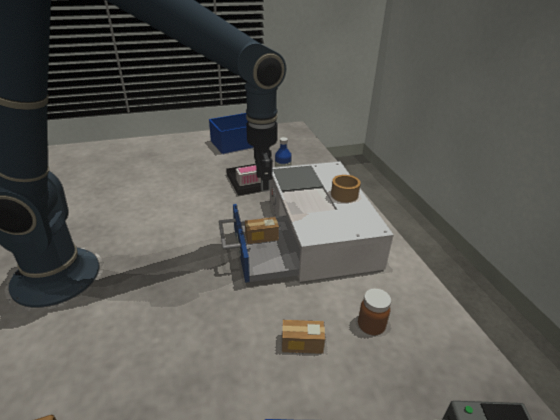

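Carton B lies in the drawer at side (262,229), top at 0.074. Next is carton A.

```bash
python3 -m crank '[{"twist":[0.05,0,0],"dp":[0,-0.035,0],"gripper":0.5},{"twist":[0.1,0,0],"dp":[0,-0.07,0],"gripper":0.5},{"twist":[0.15,0,0],"dp":[0,-0.105,0.005],"gripper":0.5},{"twist":[0.2,0,0],"dp":[0,-0.14,0.01],"gripper":0.5},{"twist":[0.236,0,0],"dp":[0,-0.18,0.02],"gripper":0.5}]'
python3 -c "
from h import *
go(.5595,-.3665,.19,73)"
```

```text
clock: 27.05
position: [0.5632, -0.1891, 0.1896]
eef_rot: [[-0.005, 0.293, 0.956], [0.002, 0.956, -0.293], [-1.0, 0.0, -0.005]]
force: [0.8, 0.1, 0.3]
opening: 0.75
jaw now 72.97 twist x -0.001 dp [-0.0007 -0.1707  0.0484] op 0.75 F [0.8 0.1 0.3] q7 82 t 27.1
```

```bash
python3 -m crank '[{"twist":[0,0,0],"dp":[0,-0.035,0.01],"gripper":0.5},{"twist":[0,0,0],"dp":[0,-0.07,0.02],"gripper":0.5},{"twist":[0,0,0],"dp":[0,-0.105,0.03],"gripper":0.5},{"twist":[0,0,0],"dp":[0,-0.14,0.04],"gripper":0.5},{"twist":[0,0,0],"dp":[0,-0.168,0.047],"gripper":0.5}]'
python3 -m crank '[{"twist":[0,0,0],"dp":[0.02,0,0],"gripper":0.5},{"twist":[0,0,0],"dp":[0.05,0,0],"gripper":0.5},{"twist":[0,0,0],"dp":[0.08,0,0],"gripper":0.5},{"twist":[0,0,0],"dp":[0.1,0,0],"gripper":0.5},{"twist":[0,0,0],"dp":[0.1,0,0],"gripper":0.5}]'
python3 - <<'E'
from h import *
rgb,d,c=snap('wrist','wrist11'); W=cloud(d,c)
ok=(abs(W[...,0]-.559)<.1)&(abs(W[...,1]+.366)<.09)&(abs(W[...,2]-.05)<.006);Q=W[ok]
print('A',len(Q),cv2.minAreaRect((Q[:,:2]*1000).astype(np.float32)))
go(.5595,-.3665,.024,73)
E
```

```text
clock: 27.47
position: [0.559, -0.3662, 0.1889]
eef_rot: [[-0.005, 0.295, 0.956], [0.001, 0.956, -0.295], [-1.0, -0.0, -0.005]]
force: [0.3, -0.4, 0.5]
opening: 0.751
clock: 27.88
position: [0.5562, -0.3607, 0.0842]
eef_rot: [[-0.013, 0.292, 0.956], [0.007, 0.956, -0.292], [-1.0, 0.003, -0.014]]
force: [-1.5, 0.7, -0.6]
opening: 0.749
A 11258 ((560.0855712890625, -366.6053771972656), (48.28799057006836, 91.09512329101562), 72.62882995605469)
jaw now 73.01 twist x 0.0 dp [ 0.0633 -0.0043  0.0034] op 0.751 F [-0.1 -0.3  1.4] q7 96 t 27.9
```

View pics/wrist11.png

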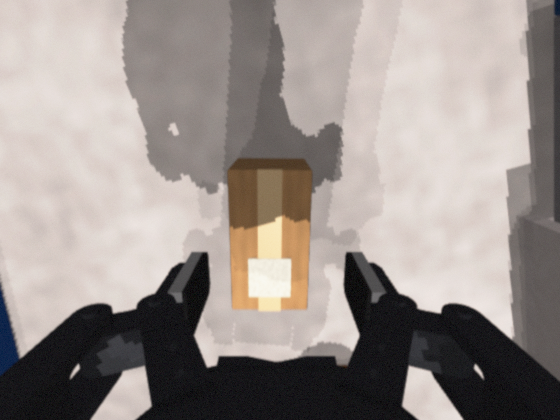

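```bash
python3 -m crank '[{"twist":[0,0,0],"dp":[0.015,-0.002,0.001],"gripper":0.5},{"twist":[0,0,0],"dp":[0.03,-0.002,0.001],"gripper":0.5},{"twist":[0,0,0],"dp":[0.045,-0.002,0.001],"gripper":0.5},{"twist":[0,0,0],"dp":[0.06,-0.002,0.001],"gripper":0.5},{"twist":[0,0,0],"dp":[0.06,-0.002,0.001],"gripper":0.5}]'
python3 -m crank '[{"twist":[0,0,0],"dp":[0,0,0],"gripper":-0.5},{"twist":[0,0,0],"dp":[0,0,0],"gripper":-0.5},{"twist":[0,0,0],"dp":[0,0,0],"gripper":-0.5},{"twist":[0,0,0],"dp":[0,0,0],"gripper":-0.5},{"twist":[0,0,0],"dp":[0,0,0],"gripper":-0.5}]'
python3 -m crank '[{"twist":[0,0,0],"dp":[-0.03,0,0],"gripper":-0.5},{"twist":[0,0,0],"dp":[-0.06,0,0],"gripper":-0.5},{"twist":[0,0,0],"dp":[-0.1,0,0],"gripper":-0.5},{"twist":[0,0,0],"dp":[-0.14,0,0],"gripper":-0.5},{"twist":[0,0,0],"dp":[-0.165,0,0],"gripper":-0.5}]'
python3 -c "
from h import *
go(.551,-.108,.195,86.5)"
```

```text
clock: 28.35
position: [0.5602, -0.3649, 0.0298]
eef_rot: [[-0.003, 0.292, 0.956], [0.002, 0.956, -0.292], [-1.0, 0.001, -0.004]]
force: [-1.4, 0.8, -0.4]
opening: 0.749
clock: 28.77
position: [0.5621, -0.3658, 0.0334]
eef_rot: [[0.002, 0.293, 0.956], [-0.001, 0.956, -0.293], [-1.0, -0.0, 0.002]]
force: [0.6, 0.9, 0.9]
opening: 0.542
clock: 29.18
position: [0.5629, -0.3662, 0.2022]
eef_rot: [[0.005, 0.293, 0.956], [-0.003, 0.956, -0.293], [-1.0, -0.001, 0.006]]
force: [0.5, -1.0, -0.3]
opening: 0.546
jaw now 72.99 twist x -0.236 dp [ 0.0064  0.2434 -0.0869] op 0.546 F [ 0.5 -1.  -0.3] q7 97 t 29.2
```

```bash
python3 -m crank '[{"twist":[-0.03,0,0],"dp":[0,0.03,-0.01],"gripper":-0.5},{"twist":[-0.06,0,0],"dp":[0,0.065,-0.023],"gripper":-0.5},{"twist":[-0.1,0,0],"dp":[0,0.1,-0.035],"gripper":-0.5},{"twist":[-0.15,0,0],"dp":[0,0.135,-0.047],"gripper":-0.5},{"twist":[-0.2,0,0],"dp":[0,0.165,-0.058],"gripper":-0.5}]'
python3 -m crank '[{"twist":[-0.036,0,0],"dp":[0,0.025,-0.009],"gripper":-0.5},{"twist":[-0.036,0,0],"dp":[0,0.05,-0.015],"gripper":-0.5},{"twist":[-0.036,0,0],"dp":[0,0.074,-0.015],"gripper":-0.5},{"twist":[-0.036,0,0],"dp":[0,0.074,-0.015],"gripper":-0.5},{"twist":[-0.036,0,0],"dp":[0,0.074,-0.015],"gripper":-0.5}]'
python3 - <<'E'
from h import *
go(.551,-.108,.06,86.5); snap('wrist','wrist12'); snap('scene','scene12')
E
```

```text
clock: 29.6
position: [0.554, -0.1878, 0.1977]
eef_rot: [[0.001, 0.093, 0.996], [0.0, 0.996, -0.093], [-1.0, 0.001, 0.001]]
force: [1.4, 0.9, -1.1]
opening: 0.545
clock: 30.02
position: [0.5466, -0.1139, 0.1977]
eef_rot: [[0.001, 0.057, 0.998], [0.0, 0.998, -0.057], [-1.0, 0.0, 0.001]]
force: [-0.9, -0.3, -1.8]
opening: 0.542
jaw now 86.73 twist x 0.004 dp [0.1377 0.0061 0.0039] op 0.542 F [-0.9 -0.3 -1.8] q7 87 t 30.0
```

View pics/wrist12.png

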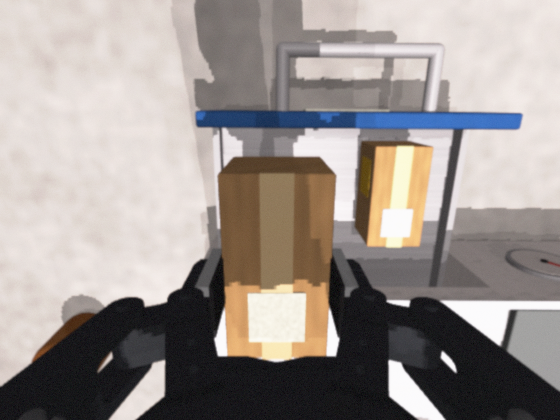

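```bash
python3 -m crank '[{"twist":[0,0,0],"dp":[0.03,0.006,0.004],"gripper":-0.5},{"twist":[0,0,0],"dp":[0.06,0.006,0.004],"gripper":-0.5},{"twist":[0,0,0],"dp":[0.085,0.006,0.004],"gripper":-0.5},{"twist":[0,0,0],"dp":[0.105,0.006,0.004],"gripper":-0.5},{"twist":[0,0,0],"dp":[0.12,0.006,0.004],"gripper":-0.5}]'
python3 -m crank '[{"twist":[0,0,0],"dp":[0.006,0,0],"gripper":-0.5},{"twist":[0,0,0],"dp":[0.012,0,0],"gripper":-0.5},{"twist":[0,0,0],"dp":[0.017,0,0],"gripper":-0.5},{"twist":[0,0,0],"dp":[0.02,0,0],"gripper":-0.5},{"twist":[0,0,0],"dp":[0.02,0,0],"gripper":-0.5}]'
```

```text
clock: 30.53
position: [0.5497, -0.1117, 0.0751]
eef_rot: [[-0.003, 0.064, 0.998], [-0.0, 0.998, -0.064], [-1.0, -0.0, -0.003]]
force: [-0.3, -0.3, -0.7]
opening: 0.547
clock: 30.95
position: [0.5514, -0.1103, 0.0577]
eef_rot: [[0.001, 0.061, 0.998], [-0.0, 0.998, -0.061], [-1.0, -0.0, 0.001]]
force: [0.2, -0.4, -1.0]
opening: 0.543
```

```bash
python3 -m crank '[{"twist":[0,0,0],"dp":[0.002,0,0],"gripper":-0.5},{"twist":[0,0,0],"dp":[0.003,0,0],"gripper":-0.5},{"twist":[0,0,0],"dp":[0.003,0,0],"gripper":0.3},{"twist":[0,0,0],"dp":[0.003,0,0],"gripper":0.3},{"twist":[0,0,0],"dp":[0.003,0,0],"gripper":0.3}]'
python3 -m crank '[{"twist":[0,0,0],"dp":[-0.01,0,0],"gripper":0.3},{"twist":[0,0,0],"dp":[-0.04,0,0],"gripper":0.3},{"twist":[0,0,0],"dp":[-0.08,0,0],"gripper":0.2},{"twist":[0,0,0],"dp":[-0.12,0,0],"gripper":-0.5},{"twist":[0,0,0],"dp":[-0.16,0,0],"gripper":-1}]'
python3 - <<'E'
from h import *
for cam in ['side','wrist']:
    rgb,d,c=snap(cam,cam+'13'); W=cloud(d,c)
    for n,y in (('Bin',-.008),('Ain',-.108)):
        ok=(abs(W[...,0]-.555)<.07)&(abs(W[...,1]-y)<.048)&(abs(W[...,2]-.074)<.006);Q=W[ok]
        if len(Q)>50: print(n,cam,len(Q),cv2.minAreaRect((Q[:,:2]*1000).astype(np.float32)),np.median(Q[:,2]))
    ok=(abs(W[...,0]-.44)<.03)&(abs(W[...,1]+.05)<.08)&(abs(W[...,2]-.092)<.006);Q=W[ok]
    if len(Q)>20: print('bar',cam,len(Q),np.percentile(Q[:,0],[2,50,98]),np.percentile(Q[:,1],[2,98]))
go(.41,-.05,.2,86.5)
E
```

```text
clock: 31.37
position: [0.5511, -0.1099, 0.0548]
eef_rot: [[0.001, 0.061, 0.998], [-0.0, 0.998, -0.061], [-1.0, -0.0, 0.001]]
force: [0.4, -0.1, -0.1]
opening: 0.652
clock: 31.78
position: [0.5504, -0.1096, 0.2166]
eef_rot: [[-0.0, 0.06, 0.998], [0.0, 0.998, -0.06], [-1.0, 0.0, -0.0]]
force: [1.6, -0.5, 0.9]
opening: 0.326
Bin side 362 ((542.3106079101562, -7.4568634033203125), (57.658851623535156, 118.88929748535156), 83.62686920166016) 0.07275910134796312
Ain side 452 ((550.6513671875, -110.69351959228516), (52.80226516723633, 90.26226043701172), 86.05506134033203) 0.0728271786704289
bar side 185 [0.4327813  0.44198185 0.46819059] [-0.10950067  0.00845264]
Bin wrist 4863 ((557.9927368164062, -8.850908279418945), (48.69252014160156, 90.12773132324219), 86.79350280761719) 0.07363193863629539
Ain wrist 4766 ((551.82666015625, -110.72904205322266), (48.136131286621094, 90.19497680664062), 86.54801177978516) 0.0736319803158073
bar wrist 2992 [0.4345179  0.44296724 0.46817998] [-0.10824322  0.00825366]
jaw now 86.52 twist x 0.0 dp [ 0.0201  0.0511 -0.1489] op 0.153 F [0.2 0.1 1.3] q7 87 t 31.9
```

View pics/wrist13.png

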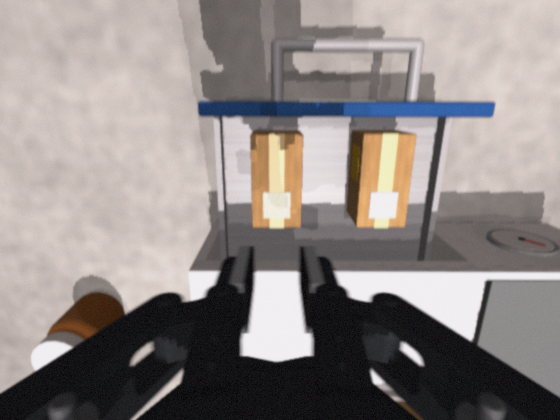

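Both cartons lie flat at wrist (277,180) and (382,180), top at 0.0736. The bar front is at x≈0.4335, so in front of it is out of tool-down reach. I'll push the drawer front from inside the handle gap first, then push the bar from the front.

```bash
python3 -m crank '[{"twist":[0,0,0],"dp":[0,0.018,-0.03],"gripper":-1},{"twist":[0,0,0],"dp":[0,0.036,-0.06],"gripper":-1},{"twist":[0,0,0],"dp":[0,0.053,-0.09],"gripper":-1},{"twist":[0,0,0],"dp":[0,0.053,-0.092],"gripper":-1},{"twist":[0,0,0],"dp":[0,0.053,-0.092],"gripper":-1}]'
python3 -c "
from h import *
go(.462,-.051,.08,86.5)"
```

```text
clock: 32.3
position: [0.4608, -0.0506, 0.2147]
eef_rot: [[0.0, 0.058, 0.998], [-0.001, 0.998, -0.058], [-1.0, -0.001, 0.0]]
force: [0.6, -0.7, 0.4]
opening: 0.0
jaw now 86.65 twist x 0.003 dp [ 0.1347 -0.0002  0.0012] op 0.0 F [ 0.6 -0.7  0.4] q7 83 t 32.3
```

```bash
python3 -m crank '[{"twist":[0,0,0],"dp":[0.03,0,0.001],"gripper":-1},{"twist":[0,0,0],"dp":[0.06,0,0.001],"gripper":-1},{"twist":[0,0,0],"dp":[0.085,0,0.001],"gripper":-1},{"twist":[0,0,0],"dp":[0.095,0,0.001],"gripper":-1},{"twist":[0,0,0],"dp":[0.095,0,0.001],"gripper":-1}]'
python3 -m crank '[{"twist":[0,0,0],"dp":[0.01,0,0],"gripper":-1},{"twist":[0,0,0],"dp":[0.02,0,0],"gripper":-1},{"twist":[0,0,0],"dp":[0.03,0,0],"gripper":-1},{"twist":[0,0,0],"dp":[0.038,0,0],"gripper":-1},{"twist":[0,0,0],"dp":[0.038,0,0],"gripper":-1}]'
```

```text
clock: 32.72
position: [0.4624, -0.052, 0.1172]
eef_rot: [[-0.005, 0.062, 0.998], [0.001, 0.998, -0.062], [-1.0, 0.001, -0.005]]
force: [-0.5, -0.8, 0.2]
opening: -0.001
clock: 33.13
position: [0.4623, -0.0514, 0.0799]
eef_rot: [[-0.002, 0.061, 0.998], [0.0, 0.998, -0.061], [-1.0, 0.0, -0.003]]
force: [-0.2, 0.1, -0.3]
opening: 0.002
```

In the gap, with no contact. Push +x gently by about 65 mm.

```bash
python3 -m crank '[{"twist":[0,0,0],"dp":[0,0,0.005],"gripper":-1},{"twist":[0,0,0],"dp":[0,0,0.01],"gripper":-1},{"twist":[0,0,0],"dp":[0,0,0.017],"gripper":-1},{"twist":[0,0,0],"dp":[0,0,0.026],"gripper":-1},{"twist":[0,0,0],"dp":[0,0,0.035],"gripper":-1}]'
python3 -m crank '[{"twist":[0,0,0],"dp":[0,0,0.01],"gripper":-1},{"twist":[0,0,0],"dp":[0,0,0.02],"gripper":-1},{"twist":[0,0,0],"dp":[0,0,0.029],"gripper":-1},{"twist":[0,0,0],"dp":[0,0,0.035],"gripper":-1},{"twist":[0,0,0],"dp":[0,0,0.035],"gripper":-1}]'
python3 -m crank '[{"twist":[0,0,0],"dp":[0,0,-0.006],"gripper":-1},{"twist":[0,0,0],"dp":[-0.03,0,-0.006],"gripper":-1},{"twist":[0,0,0],"dp":[-0.07,0,-0.006],"gripper":-1},{"twist":[0,0,0],"dp":[-0.08,0,-0.035],"gripper":-1},{"twist":[0,0,0],"dp":[-0.08,0,-0.065],"gripper":-1}]'
python3 - <<'E'
from h import *
for cam in ['side','wrist']:
    rgb,d,c=snap(cam,cam+'14'); W=cloud(d,c)
    ok=(abs(W[...,0]-.50)<.045)&(abs(W[...,1]+.055)<.08)&(abs(W[...,2]-.092)<.006);Q=W[ok]
    if len(Q)>20: print('bar',cam,len(Q),np.percentile(Q[:,0],[2,50,98]),np.percentile(Q[:,1],[2,98]))
st()
E
```

```text
clock: 33.55
position: [0.4991, -0.0537, 0.0815]
eef_rot: [[0.0, 0.061, 0.998], [-0.0, 0.998, -0.061], [-1.0, -0.0, 0.0]]
force: [-1.0, 0.4, -0.5]
opening: 0.001
clock: 33.97
position: [0.5356, -0.0557, 0.0817]
eef_rot: [[0.003, 0.061, 0.998], [0.0, 0.998, -0.061], [-1.0, 0.001, 0.003]]
force: [0.5, -0.7, 0.1]
opening: -0.002
clock: 34.38
position: [0.4707, -0.0514, 0.1647]
eef_rot: [[0.009, 0.06, 0.998], [-0.0, 0.998, -0.06], [-1.0, 0.0, 0.009]]
force: [-0.7, 0.7, -0.5]
opening: -0.002
bar side 200 [0.49994259 0.51085979 0.54372024] [-0.12237711  0.00289795]
bar wrist 1575 [0.50001213 0.50718372 0.52181129] [-0.1107704   0.00495325]
t 34.48 pos [ 0.4632 -0.0517  0.1614] F [ 1.  -0.8 -0.1] op -0.003 q [ 20.6  13.8 -22.4 118.6   7.   49.   80.7]
[[-0.003, 0.06, 0.998], [-0.002, 0.998, -0.06], [-1.0, -0.002, -0.003]]
```

View pics/side14.png

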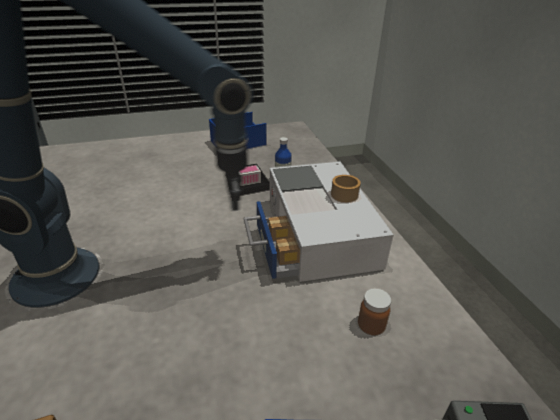

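View pics/wrist14.png

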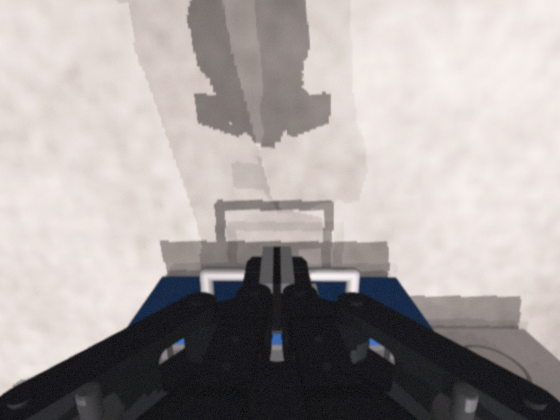

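The bar front is now at x=0.500 and the cartons have gone partly under the roof. I'll lower in front of the bar and push.

```bash
python3 -m crank '[{"twist":[0,0,0],"dp":[0.02,0,0],"gripper":-1},{"twist":[0,0,0],"dp":[0.04,0,0],"gripper":-1},{"twist":[0,0,0],"dp":[0.06,0,0],"gripper":-1},{"twist":[0,0,0],"dp":[0.08,0,0],"gripper":-1},{"twist":[0,0,0],"dp":[0.083,0,0],"gripper":-1}]'
python3 -m crank '[{"twist":[0,0,0],"dp":[0,0,0.007],"gripper":-1},{"twist":[0,0,0],"dp":[0,0,0.015],"gripper":-1},{"twist":[0,0,0],"dp":[0,0,0.025],"gripper":-1},{"twist":[0,0,0],"dp":[0,0,0.035],"gripper":-1},{"twist":[0,0,0],"dp":[0,0,0.045],"gripper":-1}]'
python3 -m crank '[{"twist":[0,0,0],"dp":[0,0,0.01],"gripper":-1},{"twist":[0,0,0],"dp":[0,0,0.02],"gripper":-1},{"twist":[0,0,0],"dp":[0,0,0.029],"gripper":-1},{"twist":[0,0,0],"dp":[0,0,0.036],"gripper":-1},{"twist":[0,0,0],"dp":[0,0,0.04],"gripper":-1}]'
```

```text
clock: 34.9
position: [0.4658, -0.0516, 0.0756]
eef_rot: [[-0.006, 0.06, 0.998], [0.001, 0.998, -0.06], [-1.0, 0.0, -0.006]]
force: [-0.7, -0.5, 0.1]
opening: -0.002
clock: 35.32
position: [0.515, -0.0546, 0.0792]
eef_rot: [[0.002, 0.061, 0.998], [-0.0, 0.998, -0.061], [-1.0, -0.0, 0.002]]
force: [-1.4, -0.2, 0.8]
opening: -0.001
clock: 35.73
position: [0.5545, -0.057, 0.0783]
eef_rot: [[0.001, 0.061, 0.998], [0.0, 0.998, -0.061], [-1.0, 0.0, 0.001]]
force: [-1.1, 0.3, 1.3]
opening: 0.003
```

```bash
python3 -m crank '[{"twist":[0,0,0],"dp":[0,0,0.003],"gripper":-1},{"twist":[0,0,0],"dp":[0,0,0.006],"gripper":-1},{"twist":[0,0,0],"dp":[0,0,0.008],"gripper":-1},{"twist":[0,0,0],"dp":[0,0,0.01],"gripper":-1},{"twist":[0,0,0],"dp":[0,0,0.01],"gripper":-1}]'
```

```text
clock: 36.15
position: [0.5609, -0.0574, 0.078]
eef_rot: [[-0.005, 0.061, 0.998], [-0.0, 0.998, -0.061], [-1.0, -0.001, -0.005]]
force: [-5.8, 0.3, 3.3]
opening: 0.001
```

```bash
python3 -m crank '[{"twist":[0,0,0],"dp":[0,0,0.003],"gripper":-1},{"twist":[0,0,0],"dp":[0,0,0.003],"gripper":-1},{"twist":[0,0,0],"dp":[0,0,0.003],"gripper":-1}]'
python3 -m crank '[{"twist":[0,0,0],"dp":[0,0,-0.02],"gripper":-1},{"twist":[0,0,0],"dp":[-0.03,0,-0.03],"gripper":-1},{"twist":[0,0,0],"dp":[-0.07,0,-0.05],"gripper":-1},{"twist":[0,0,0],"dp":[-0.11,0,-0.07],"gripper":-1},{"twist":[0,0,0],"dp":[-0.15,0,-0.08],"gripper":-1}]'
python3 - <<'E'
from h import *
for cam in ['scene','side','wrist']:
    rgb,d,c=snap(cam,cam+'15'); W=cloud(d,c)
    ok=(abs(W[...,0]-.58)<.03)&(abs(W[...,1]+.06)<.09)&(abs(W[...,2]-.093)<.006);Q=W[ok]
    if len(Q)>20: print('bar',cam,len(Q),np.percentile(Q[:,0],[2,50,98]),np.percentile(Q[:,1],[2,98]))
    if cam=='side':
        for n,f in (('now',W),('start',np.load('/tmp/side0.npz')['W'])):
            ok=(abs(f[...,0]-.58)<.03)&(abs(f[...,1]+.06)<.09)&(abs(f[...,2]-.093)<.006);Q=f[ok]; print(n,np.percentile(Q[:,0],[2,10,25,50]))
    for n,x,y,h in (('spent',.59,.345,.055),('jar',.735,-.357,.089),('bottle',.722,.338,.159),('tape',.805,-.004,.173)):
        ok=(abs(W[...,0]-x)<.07)&(abs(W[...,1]-y)<.06)&(abs(W[...,2]-h)<.006);Q=W[ok]
        if len(Q)>20: r=cv2.minAreaRect((Q[:,:2]*1000).astype(np.float32)); print(n,cam,np.round(r[0]),np.round(r[1]))
    if cam=='scene':
        a=np.load('/tmp/scene0.npz')['rgb'].astype(int).mean(2);b=rgb.astype(int).mean(2)
        for r in (230,243): print(a[r,318:332].round().astype(int),b[r,318:332].round().astype(int))
E
```

```text
clock: 36.4
position: [0.561, -0.0575, 0.0776]
eef_rot: [[-0.011, 0.061, 0.998], [-0.001, 0.998, -0.061], [-1.0, -0.001, -0.011]]
force: [-11.4, 0.8, 8.3]
opening: 0.001
clock: 36.82
position: [0.4855, -0.0527, 0.2238]
eef_rot: [[-0.002, 0.06, 0.998], [0.0, 0.998, -0.06], [-1.0, -0.0, -0.002]]
force: [0.8, -1.6, -0.0]
opening: 0.001
bar scene 44 [0.57071148 0.57543583 0.58254731] [-0.10501122 -0.00350058]
spent scene [592. 341.] [82. 49.]
jar scene [ 734. -357.] [57. 56.]
bottle scene [721. 339.] [26. 28.]
tape scene [805.  -3.] [78. 80.]
[145 144 145 139 135 137 136 106  63  81  81  81  78  80] [145 143 144 143 142 142 142 112  65  79  79  77  79  78]
[122 143 149 148 146 146 147 146 117  74  87  79  81  79] [118 140 145 143 146 143 145 144 114  74  81  80  77  79]
bar side 170 [0.57000079 0.57915093 0.60747224] [-0.11943164 -0.00096708]
now [0.57000079 0.57218958 0.57485235 0.57915093]
start [0.56981326 0.57190034 0.57508181 0.57916019]
spent side [604. 339.] [53. 50.]
jar side [ 731. -358.] [59. 56.]
bottle side [720. 334.] [21. 26.]
tape side [803.  -6.] [80. 77.]
bar wrist 969 [0.57023614 0.58045993 0.60610605] [-0.11653505  0.00035806]
```

View pics/side15.png

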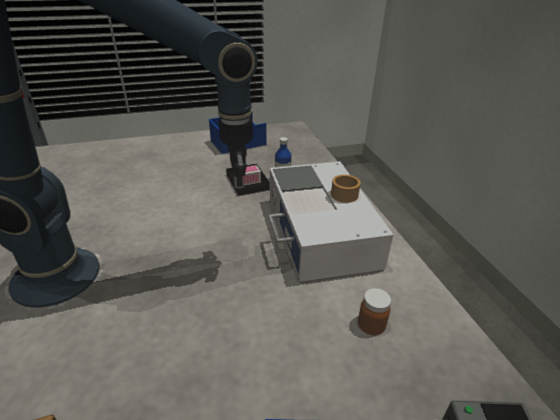

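View pics/wrist15.png

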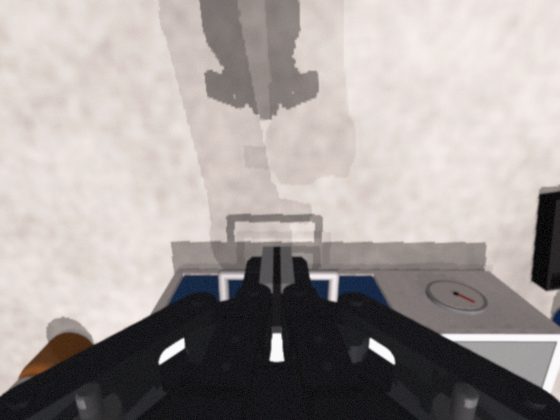

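View pics/scene15.png

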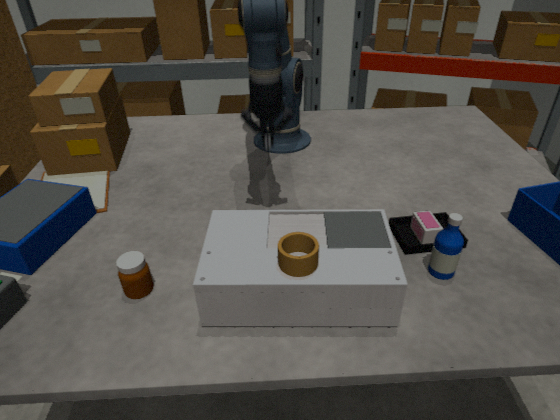

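Everything agrees. The bar is back at its starting x to within 0.3 mm, the hatch seam is unchanged, the bystanders are in place and no carton is left on the bench. The arm is clear and holding still.

```bash
python3 -m crank '[{"twist":[0,0,0],"dp":[0,0,0],"gripper":-1},{"twist":[0,0,0],"dp":[0,0,0],"gripper":-1}]'; python3 -c "
from plant import arm
print(arm.job_done())"
```

```text
clock: 37.13
position: [0.4872, -0.0531, 0.2219]
eef_rot: [[-0.002, 0.061, 0.998], [0.0, 0.998, -0.061], [-1.0, 0.0, -0.002]]
force: [0.1, -1.2, -0.4]
opening: 0.001
the job is handed in; nothing more can be done
None
```

The job is done and handed in at 37 s, but one contact during the run may count against the 40 N limit. No verdict was reported.

- **What I did:** I slid the hatch open, moved the spent cartridge to the tray and put the fresh one in the well. It had been knocked about 4 cm aside, so I measured it again before picking it up. I then slid the hatch shut, opened the drawer, laid both cartons on its floor and pushed it shut. I saw only two cartons.
- **Hatch and drawer:** the hatch seam is on the same pixels as at the start. The drawer bar is back at its starting position to within about 0.3 mm.
- **Cartridges and cartons:** the spent cartridge is in the tray, within about 5 mm of its centre. The fresh one was flat in the well, and the cartons flat on the drawer floor, when last seen before closing.
- **Bystanders:** the tape roll, bottle and jar read within 1–2 mm of their starting positions in the scene camera. The side camera saw only part of the spent cartridge and the bottle in its last picture, so its centres for them are off by up to about 12 mm.
- **Possible failure:** while I lowered onto the drawer handle, the wrist force briefly read 106 N in all, under the 120 N limit. It was probably a gripper knuckle on the cabinet's top edge. If that counts as the gripper's body, it was over 40 N. I noticed it only from the reading afterwards. I eased off, and closed the drawer with the jaws turned so nothing overhung the cabinet.

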